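# Free the bench scale's transport lock

### The job

Put the bakery's bench scale back into service: take the flat-bladed screwdriver (the one with the thick six-sided handle) out of the wooden tool block, seat its blade in the slot of the scale's transport lock screw and turn the screw anticlockwise, seen from above, all the way to its stop in one go, without the blade climbing out of the slot. The screw bears on the delicate load cell and rises as it turns, so go up with it, lean on it only lightly, never with more than about 12 N, and do not force it once it comes up against the stop. Then put the screwdriver back upright, fully home, in the hole it came from, and leave the other driver, the check weight and the flour dredger alone.

Things in the scene. Friction and masses are not known exactly. Their poses are not given: they have to be found in the camera images.
- scale: fixed bench scale, pan taken off: light grey, 300 (x) by 240 (y) mm, on levelling feet; origin under its middle, 0 to 6 mm above the table as the feet are set; x from its display front to its back; deck 66 mm above the origin. On the deck an X-shaped pan carrier, centre at x 30 mm, its rubber studs' tops 94 mm above the origin; the lock screw stands between the rear arms at x 92 mm, y 0
- lock (a joint): angle of the lock screw, rad, growing anticlockwise seen from above: 0 locked (slot along the scale's y), hard stop at 1.571 free (slot along the scale's x). It starts at 0.05 to 0.35. It turns stiffly, about 0.05 N m, stays where it is left, and its coarse thread lifts the head by several mm over the quarter turn
- slot (a point): centre of the floor of the slot in the transport lock screw: brass, upright axis, round head 24 mm across with one straight slot right across it, 2.6 mm wide and 4 mm deep (the head's top face is 4 mm above this point). x runs along the slot, z up. It stands about 10 to 15 mm above the deck. The head is sprung: it sinks 1 mm for each 8 N of push
- block: fixed wooden tool block 75 mm (x) by 190 mm (y), 90 mm high, origin under its middle; two upright 17 mm holes right through at y +50 and -50 mm, one for each driver; x, y as told, z up
- driver: flat-bladed screwdriver, 152 mm long, about 0.14 kg, standing blade down in one hole of the block, the underside of its handle on the block's top; origin: middle of the blade's tip edge (18 mm above the table in the block), z along the driver to the handle. Blade 12 mm wide along x and 2 mm thick along y at the tip; shank 10 mm thick, up to 72 mm from the tip; black six-sided handle from 72 to 152 mm, 28 mm across flats, flats facing +-y and every 60 degrees from there
- crossdriver: bystander in the block's other hole: cross-point driver with a slimmer round waisted handle, 21 mm thick, 136 mm long; origin at its tip, z up
- weight: bystander: turned steel check weight, 48 mm across, 69 mm high with its knob, 0.9 kg, on the bench beyond the scale; origin under its middle
- dredger: bystander: aluminium flour dredger, 68 mm across, 104 mm high, on the bench at the left; origin under its middle
- washer (a point): top centre of the steel spring washer, 21 mm across, that carries the lock screw; it sinks with the screw when that is pushed (1 mm for each 8 N) but does not rise as the screw is turned; unloaded it is 73 mm above the scale's origin
There are look-alikes about, which are no part of the job. What is shaped like the driver but red is not meant.

How it is judged:
By the outcome, as a careful person would: the job done as asked, in the order asked, and still so for the second after the job is handed in, with the robot touching nothing.
It also fails if it takes over 72 s, if anything falls off the work surface, if the arm or the gripper's body presses on something with over 40 N, if the wrist force passes 120 N, or if a joint passes its speed limit or range.

### The arm

A 6-joint arm with a two-finger parallel gripper is mounted at the origin on the work surface. World frame = base frame: x ahead of the robot, y to its left, z up, the work surface at z = 0. Lengths are in mm, angles in rad, forces in N, time in s.
With the tool pointing down it reaches from about 300 to 750 mm from the base axis. Payload 8.5 kg.
Tool frame: the origin (TCP) lies between the finger pads; the fingertips stand 11 mm ahead of it and the grasp point (between the pads) lies 8 mm behind it; z points along the fingers, x is the direction in which the jaws open and shut, and the axes are right-handed (so a half turn about z gives the same grasp; the last joint's range is limited). The gripper opens to 85 mm and grips with 20 to 120 N. Pads are 22 mm wide; open, the fingers measure 114 mm over their backs; the gripper's body (76 mm by 85 mm) begins 54 mm behind the grasp point. The pads swing forward as they close: fully open they stand 13 mm farther back than shut.
Start: joints at [0.922, 0.381, 1.297, -0, 1.464, -0.215], TCP at [231.166, 499.042, 242.322] pointing down, gripper open.
Joint ranges: [-3.11, 3.11], [-0.89, 2.33], [0.22, 2.48], [-1.42, 4.56], [0.17, 2.85], [-2.88, 2.88]. Speed limits (rad/s): [2.39, 2.39, 3.14, 3.14, 3.14, 3.14].

### API

Orientations are given as a unit quaternion [w, x, y, z].
In Python, from station import sensors, vision, ticket gives the robot as it stands.
- The arm moves only by the tool step_arm, never from a script. Its argument "series" is a list of rows, each an object of numbers: "ax", "ay", "az": the turn, a rotation vector about the tool's x, y, z in degrees; "x", "y", "z": the shift along the tool's x, y, z in m; "fingers": the closure, from -1 (fully open) to 1 (shut). A call has 1 to 12 rows; each row shifts and turns the commanded pose from where the row before left it, along the tool's axes as they then stand; what a row does not reach is not made up. A row lasts 1/8 s, in which the tool goes at most 62.5 mm and 10.7 degrees, less where a joint would pass 70% of its speed; a pose out of reach is approached as far as the arm can. A call with a gripper value outside its range is refused whole. The fingers move at their own pace and stop on an object; "newtons" is the grip in N (left out, the last holds). Time passes only in rows, so rows that do not move let the fingers close. It gives the time, the measured TCP pose, the force and the opening at its end, in the units of the state.
- sensors.read_state(): the state, without advancing time (a new reading comes with each control period).
- vision.capture(name): name is "side" or "top" or "wrist"; returns a dict with "frame" (384x512x3 uint8, red, green, blue), "intrinsics" (3x3 intrinsics, pixels), "dist" ([k1, k2, p1, p2, k3] as OpenCV has them; the pictures are not rectified), "rvec" (rotation vector, rad) and "tvec" (3), from world to camera coordinates, as OpenCV has them. Camera axes: x right, y down, z forward; pixel columns grow to the right and rows downward; lengths in mm; the calibration is good to about 2 mm. A picture is of the moment at which its call begins. There is no depth.
- ticket.close_job(): hands the job in, once; it reports no verdict.
The state is a dict: "t": time; "joint_pos": joint angles; "qd": joint speeds; "effort": joint torques, N m; "eef_pos": TCP position; "tool_rot": TCP orientation; "contact_force": force on the tool from outside, world axes, zero at the start; "wrist_torque": the same for the moment, N m; "grip_width": finger opening in mm.
Only numpy, scipy, OpenCV 4.12 (cv2) and the standard library are available. Lean on these libraries where they do the work, as an engineer would, in place of code of your own. Each camera call takes 0.05 s, during which the arm holds its last target. There are 200 camera calls.

## Working session

There is one attempt and no reset: what is moved stays moved. The work goes in short steps, Python scripts to look and compute and a tool call to move; the robot and the scene stay as the last step left them, time stands still between calls to the robot, and variables do not carry over. Pictures are saved under pics/ and viewed, about 8 in all and at most 12, crops included, and the job is handed in when it is done.

Besides the shell and the picture viewer there is one more tool, called after ">>>" as name(argument=value, ...), one argument or row to a line, values as JSON. step_arm: Moves the arm, as the interface text tells. Its arguments: {"type":"object","properties":{"series":{"type":"array","items":{"type":"object","properties":{"ax":{"type":"number"},"ay":{"type":"number"},"az":{"type":"number"},"x":{"type":"number"},"y":{"type":"number"},"z":{"type":"number"},"fingers":{"type":"number"}}}},"newtons":{"type":"number"}},"required":["series"]}

```bash
ls; mkdir -p pics
cat > h.py <<'E'
import numpy as np, cv2, json
from station import sensors, vision, ticket
def cap(n,save=None):
    c=vision.capture(n); 
    for k in('intrinsics','dist','rvec','tvec'): c[k]=np.array(c[k],float)
    if save: cv2.imwrite(f'pics/{save}.png',c['frame'][:,:,::-1]); np.save(f'pics/{save}.npy',c,allow_pickle=True)
    return c
def load(s): return np.load(f'pics/{s}.npy',allow_pickle=True).item()
def ray(c,uv):
    p=cv2.undistortPoints(np.array([[uv]],float),c['intrinsics'],c['dist'])[0,0]
    R=cv2.Rodrigues(c['rvec'])[0]; o=-R.T@c['tvec'].ravel(); d=R.T@np.array([p[0],p[1],1.]); return o,d/np.linalg.norm(d)
def plane(c,uv,z):
    o,d=ray(c,uv); return o+d*(z-o[2])/d[2]
def proj(c,P): return cv2.projectPoints(np.array(P,float).reshape(-1,3),c['rvec'],c['tvec'],c['intrinsics'],c['dist'])[0][:,0]
def tri(rs):
    A=sum(np.eye(3)-np.outer(d,d) for o,d in rs); b=sum((np.eye(3)-np.outer(d,d))@o for o,d in rs); return np.linalg.solve(A,b)
def crop(c,u,v,w,h,s,name):
    f=c['frame'][v:v+h,u:u+w,::-1]; cv2.imwrite(f'pics/{name}.png',cv2.resize(f,None,fx=s,fy=s,interpolation=cv2.INTER_CUBIC))
E
python3 - <<'E'
from h import *
a=cap('side','s0');b=cap('top','t0')
print(sensors.read_state())
for c in(a,b): print(ray(c,(256,192)))
im=np.hstack([a['frame'],b['frame']])[:,:,::-1]; cv2.imwrite('pics/both.png',cv2.resize(np.vstack([a['frame'],b['frame']])[:,:,::-1],None,fx=.78,fy=.78))
E
```

```text
pics
{'t': 0.1, 'joint_pos': array([ 9.21696154e-01,  3.81142586e-01,  1.29815786e+00,  1.52258140e-05,
        1.46361278e+00, -2.15323598e-01]), 'qd': array([ 0.00087693, -0.00015423, -0.00300435, -0.00043222, -0.00192961,
        0.00247053]), 'effort': array([ 3.76102413e-03, -4.49215078e+01, -2.31657404e+01, -1.82357580e-04,
        3.63338258e-03, -7.12020915e-05]), 'eef_pos': array([231.0229321 , 498.85546923, 241.77515751]), 'tool_rot': array([ 2.21284937e-04,  8.42704416e-01,  5.38376105e-01, -6.22149840e-04]), 'contact_force': array([-0.47078229,  0.13247277,  0.73785131]), 'wrist_torque': array([ 0.01422582, -0.02138835,  0.01492744]), 'grip_width': 85.35495785844708}
(array([435.23354583, 706.95630337, 732.80099538]), array([ 0.14679415, -0.64779409, -0.74753883]))
(array([ 482.09992539,  127.07295346, 1353.10124885]), array([ 0.06430442,  0.00619185, -0.99791112]))
```

View pics/t0.png

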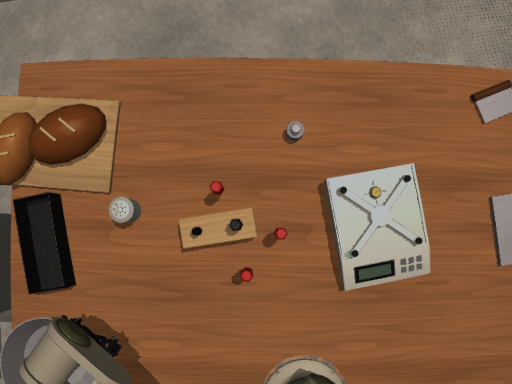

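View pics/s0.png

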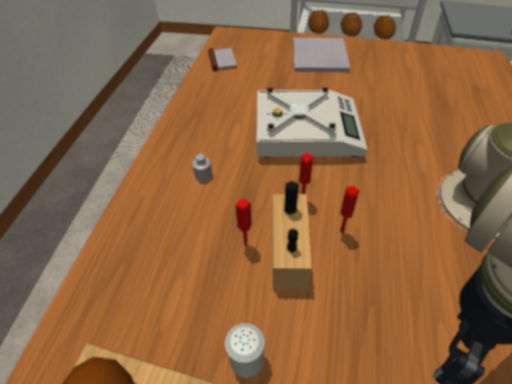

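Top view: two drivers in the block. The one at (236,225) is thick and black, so it fits. The one at (197,231) is slim. Three red look-alikes stand at (217,187), (281,233) and (246,274). The screw is at (376,192). In the side view the thick driver is at (291,198) and the slim one at (292,240).

Run:
```python
from h import *
a=load('s0');b=load('t0')
def crop1(c,u,v,w,h,s): return cv2.resize(c['frame'][v:v+h,u:u+w,::-1],(w*s,h*s),interpolation=cv2.INTER_CUBIC)
A=crop1(b,170,195,90,65,8)[:, :400*2]; A=cv2.resize(A,(400,289))
B=cv2.resize(crop1(b,320,155,120,140,4),(400,467))
C=cv2.resize(crop1(a,235,140,130,160,4),(400,467))
D=cv2.resize(crop1(b,355,175,45,32,8),(400,289))
im=np.vstack([np.hstack([A,D]),np.hstack([B,C])]); cv2.imwrite('pics/c1.png',cv2.resize(im,None,fx=.79,fy=.79))
# block mask, colour
def blobs(c,m,minA):
    n,l,s,ce=cv2.connectedComponentsWithStats(m.astype(np.uint8)); return [(s[i,4],ce[i].round(1),s[i,:4]) for i in range(1,n) if s[i,4]>=minA]
for nm,c in(('s',a),('t',b)):
    h=cv2.cvtColor(c['frame'],cv2.COLOR_RGB2HSV).astype(int)
    red=((h[...,0]<6)|(h[...,0]>174))&(h[...,1]>200)&(h[...,2]>90)
    blk=h[...,2]<45
    br=(h[...,0]>17)&(h[...,0]<28)&(h[...,1]>110)&(h[...,2]>120)
    for k,m in(('red',red),('blk',blk),('brass/wood',br)):
        print(nm,k); [print('  ',x) for x in blobs(c,m,12)]
```

```text
s red
   (np.int32(205), array([305.9, 166.9]), array([301, 154,  12,  39], dtype=int32))
   (np.int32(320), array([349.4, 201.7]), array([341, 186,  18,  43], dtype=int32))
   (np.int32(303), array([243.5, 214.6]), array([236, 199,  14,  44], dtype=int32))
s blk
   (np.int32(306), array([290.8, 197.6]), array([285, 183,  13,  31], dtype=int32))
   (np.int32(28), array([467.1, 192.1]), array([464, 185,   9,  14], dtype=int32))
   (np.int32(53), array([474.1, 214.6]), array([472, 207,   5,  17], dtype=int32))
   (np.int32(146), array([292. , 240.4]), array([288, 230,   9,  22], dtype=int32))
   (np.int32(3791), array([475.8, 329.6]), array([437, 265,  75, 119], dtype=int32))
s brass/wood
   (np.int32(33), array([277.2, 110.4]), array([274, 108,   7,   6], dtype=int32))
t red
   (np.int32(23), array([219.7, 187.2]), array([217, 182,   6,  11], dtype=int32))
   (np.int32(17), array([276.8, 232.5]), array([275, 228,   6,  11], dtype=int32))
   (np.int32(15), array([246.2, 270.9]), array([241, 270,  10,   4], dtype=int32))
   (np.int32(16), array([243.6, 278.9]), array([240, 275,   9,   7
[... 833 characters left out ...]
0,  22], dtype=int32))
   (np.int32(821), array([ 88.7, 335.5]), array([ 55, 316,  66,  42], dtype=int32))
   (np.int32(99), array([320.6, 378.3]), array([309, 374,  25,  10], dtype=int32))
   (np.int32(38), array([297.8, 379.9]), array([289, 377,  18,   7], dtype=int32))
t brass/wood
   (np.int32(30), array([ 64.8, 123.1]), array([ 58, 118,  13,  11], dtype=int32))
   (np.int32(40), array([ 47.2, 133.6]), array([ 40, 127,  16,  14], dtype=int32))
   (np.int32(28), array([  6.9, 135.2]), array([  0, 134,  15,   4], dtype=int32))
   (np.int32(17), array([  3.5, 153.1]), array([  0, 152,   8,   3], dtype=int32))
   (np.int32(63), array([375.8, 191.8]), array([372, 188,   9,   9], dtype=int32))
```

View pics/c1.png

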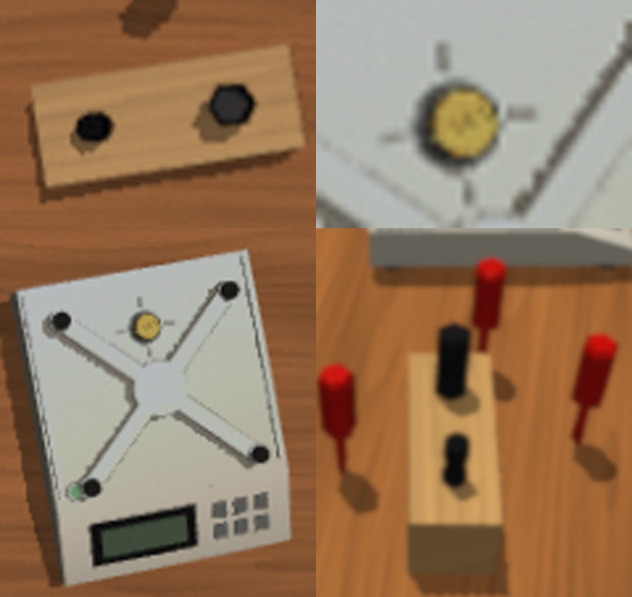

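The crop confirms it: the black hexagonal handle at top (236,225) is the target, and the other (196,231) is round and slim. Next I measure positions.

Run:
```python
from h import *
a=load('s0');b=load('t0')
np.set_printoptions(precision=1,suppress=True)
# driver top: top view blob centre at z~170 ; hex mask center incl. sides (handle mid)
for n,u,v in(('driver',(236,224.6),(291,184.5)),('cross',(196.5,231),(292,231.5))):
    print(n,'top',plane(b,u,169),'tri',tri([ray(b,u),ray(a,v)]))
print('reds z?'); 
for u,v in(((217,187),(243.5,200)),((281,233),(306,155)),((246.5,274.5),(351,188))): print(tri([ray(b,u),ray(a,v)]))
print('screw',plane(b,(375.8,191.8),84),tri([ray(b,(375.8,191.8)),ray(a,(277.2,110.4))]))
S=[plane(b,p,97) for p in((406.7,178.1),(342.9,189.6),(354.5,253.1),(418.4,240.3))]
for s in S: print('stud',s)
c=np.mean(S,0);print('ctr',c)
S=np.array(S);f=(S[0]+S[1]-S[2]-S[3])[:2];l=(S[1]+S[2]-S[0]-S[3])[:2]
print('yaw f',np.degrees(np.arctan2(f[1],f[0])),'l',np.degrees(np.arctan2(-l[0],l[1])),f/2,l/2)
# block wood mask contour in top
h=cv2.cvtColor(b['frame'],cv2.COLOR_RGB2HSV).astype(int);print(h[240,215],h[215,205],h[240,120], h[262,215])
m=((h[...,1]<165)&(h[...,2]>120)).astype(np.uint8);m[:,:170]=0;m[:,268:]=0;m[:200]=0;m[260:]=0
cs=max(cv2.findContours(m,0,2)[0],key=cv2.contourArea);r=cv2.minAreaRect(cs);print(r)
q=[plane(b,p,90) for p in cv2.boxPoints(r)];print(np.array(q),np.mean(q,0))
e=[(q[(i+1)%4]-q[i])[:2] for i in range(4)];print([(np.linalg.norm(x),np.degrees(np.arctan2(x[1],x[0]))) for x in e])
# weight, dredger
print('weight',plane(b,(295,130),50),'dredger',plane(b,(121,209),104))
```

```text
driver top [480.2 181.1 169. ] tri [480.4 181.3 164.3]
cross top [463.6 275.2 169. ] tri [463.4 279.  138.7]
reds z?
[570.2 229.2 151.7]
[461.   73.  150.8]
[358.9 155.2 149.8]
screw [ 568.  -175.2   84. ] [ 567.1 -176.3   79.7]
stud [ 603.6 -254.7   97. ]
stud [571.7 -86.4  97. ]
stud [ 410.3 -117.1   97. ]
stud [ 442.8 -285.8   97. ]
ctr [ 507.1 -186.    97. ]
yaw f 10.857382867433188 l 10.817699023085698 [161.1  30.9] [-32.2 168.5]
[ 16 126 178] [ 15 133 161] [ 12 159 149] [ 12 159 141]
((218.49996948242188, 229.5), (96.99998474121094, 58.99999237060547), -0.0)
[[389.9 352.2  90. ]
 [540.5 354.8  90. ]
 [543.4 106.7  90. ]
 [393.8 105.1  90. ]] [466.9 229.7  90. ]
[(np.float64(150.62998522855656), np.float64(0.9520675765628472)), (np.float64(248.05869983169893), np.float64(-89.31252275121416)), (np.float64(149.66248282391555), np.float64(-179.38361739195534)), (np.float64(247.17927836989548), np.float64(90.91139780578018))]
weight [732.5  33.5  50. ] dredger [515.1 479.2 104. ]
```

>>> step_arm(
  series=[
    {"x": -0.023,"y": 0.045,"z": -0.01},
    {"x": -0.023,"y": 0.045,"z": -0.01},
    {"x": -0.023,"y": 0.045,"z": -0.01},
    {"x": -0.023,"y": 0.045,"z": -0.01},
    {"x": -0.023,"y": 0.045,"z": -0.01},
    {"x": -0.023,"y": 0.045,"z": -0.01},
    {"x": -0.023,"y": 0.045,"z": 0},
    {"x": -0.023,"y": 0.045,"z": 0},
    {},
  ],
)

```text
invalid input at $.series[0]: expected keys ax, ay, az, x, y, z, fingers
```

Run:
```python
from h import *
from scipy.spatial.transform import Rotation as Ro
np.set_printoptions(precision=2,suppress=True)
s=sensors.read_state();print(s['eef_pos'],s['tool_rot'],s['joint_pos'])
w=cap('wrist','w1')
R=Ro.from_quat(np.roll(s['tool_rot'],-1)).as_matrix()
o,d=ray(w,(256,192));print('cam in tool',R.T@(o-s['eef_pos']),R.T@d, w['intrinsics'][0,0])
print(R)
print(proj(w,[[480,181,170],[463.6,277,154],[480,181,90]]))
```

```text
[231.02 498.86 241.78] [ 0.    0.84  0.54 -0.  ] [ 0.92  0.38  1.3   0.    1.46 -0.22]
cam in tool [  -2.22  -84.06 -131.71] [-0.01  0.34  0.94] 323.6425354585329
[[ 0.42  0.91 -0.  ]
 [ 0.91 -0.42 -0.  ]
 [-0.   -0.   -1.  ]]
[[ 85.49 523.34]
 [160.5  472.36]
 [116.59 442.76]]
```

View pics/w1.png

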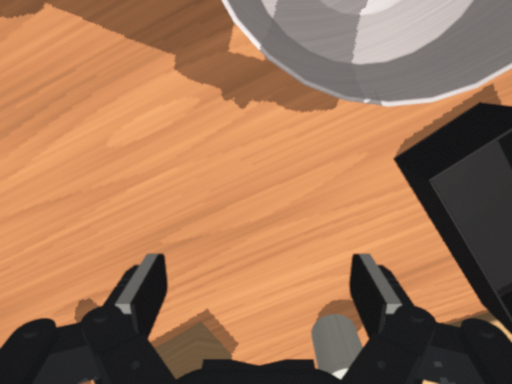

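>>> step_arm(
  series=[
    {"ax": 0,"ay": 0,"az": 0,"x": -0.023,"y": 0.045,"z": -0.01,"fingers": -1},
    {"ax": 0,"ay": 0,"az": 0,"x": -0.023,"y": 0.045,"z": -0.01,"fingers": -1},
    {"ax": 0,"ay": 0,"az": 0,"x": -0.023,"y": 0.045,"z": -0.01,"fingers": -1},
    {"ax": 0,"ay": 0,"az": 0,"x": -0.023,"y": 0.045,"z": -0.01,"fingers": -1},
    {"ax": 0,"ay": 0,"az": 0,"x": -0.023,"y": 0.045,"z": -0.01,"fingers": -1},
    {"ax": 0,"ay": 0,"az": 0,"x": -0.023,"y": 0.045,"z": -0.01,"fingers": -1},
    {"ax": 0,"ay": 0,"az": 0,"x": -0.023,"y": 0.045,"z": 0,"fingers": -1},
    {"ax": 0,"ay": 0,"az": 0,"x": -0.023,"y": 0.045,"z": 0,"fingers": -1},
    {"ax": 0,"ay": 0,"az": 0,"x": 0,"y": 0,"z": 0,"fingers": -1},
    {"ax": 0,"ay": 0,"az": 0,"x": 0,"y": 0,"z": 0,"fingers": -1},
  ],
)

```text
t: 1.4
eef_pos: [480.2, 181.0, 302.1]
tool_rot: [-0.0, 0.843, 0.538, -0.0]
contact_force: [-1.6, 1.0, -0.0]
grip_width: 85.3
```

Run:
```python
from h import *
np.set_printoptions(precision=2,suppress=True)
s=sensors.read_state();print(s['eef_pos'],s['tool_rot'],s['joint_pos'])
w=cap('wrist','w2')
print(proj(w,[[480,181,170],[463.6,277,154],[480,181,90]]))
```

```text
[480.19 180.97 302.11] [-0.    0.84  0.54 -0.  ] [ 0.13  0.28  1.28  0.    1.59 -1.01]
[[260.5  180.43]
 [355.26 112.55]
 [259.97 158.2 ]]
```

View pics/w2.png

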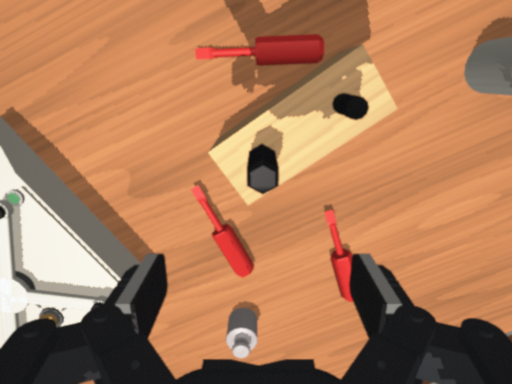

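The thick hex handle's lit top face is at (263,177), close to the predicted (260,180). The slim driver is at (350,105), and the red ones stand clear of the target.

Run:
```python
from h import *
np.set_printoptions(precision=2,suppress=True)
w=load('w2')
g=cv2.cvtColor(w['frame'],cv2.COLOR_RGB2GRAY).astype(int)
print(g[150:200:3,240:288:3])
m=((g>38)&(g<95)).astype(np.uint8); m[:155]=0;m[198:]=0;m[:,:240]=0;m[:,285:]=0
m=cv2.morphologyEx(m,cv2.MORPH_OPEN,np.ones((3,3),np.uint8))
c=max(cv2.findContours(m,0,1)[0],key=cv2.contourArea)
P=np.array([plane(w,p,170)[:2] for p in c[:,0].astype(float)])
M=cv2.moments(P.astype(np.float32).reshape(-1,1,2)); ce=np.array([M['m10'],M['m01']])/M['m00'];print('ctr',ce,'area',M['m00'],'expect',.866*28**2, c[:,0].min(0),c[:,0].max(0))
hull=cv2.convexHull(P.astype(np.float32))[:,0]
best=[]
for th in range(60):
    wd=[np.ptp(hull@[np.cos(np.radians(th+k)),np.sin(np.radians(th+k))]) for k in(0,60,120)]
    best.append((np.mean(wd),th,wd))
print('flat normals min width',sorted(best)[:3],max(best)[:2])
q=[plane(w,p,90)[:2] for p in((209,153),(363,45),(397,106),(248,205))];print(np.array(q),np.mean(q,0))
for i in range(4): e=q[(i+1)%4]-q[i];print(np.linalg.norm(e),np.degrees(np.arctan2(e[1],e[0])))
```

```text
[[225 225 224 182  44  17  15  15  15  16  20  71 137 149 213 222]
 [224 224 222  90  12  15  16  15  15  15  17  18 119 156 221 219]
 [223 222 221  68  13  16  12  17  15  16  12  17 104 202 217 212]
 [223 225 217  33  17  14  15  19  17  18  14  12 101 214 211 209]
 [225 221 196  23  14  19  24  23  19  17  17  18  57 205 211 216]
 [219 212 182  20  18  22  21  41  38  19  22  17  27 201 222 225]
 [209 218 170  19  20  37  71  84  85  70  31  21  22 190 225 221]
 [211 219 175  25  62  84  86  86  85  84  80  61  26 187 218 214]
 [219 221 177  37  85  86  84  84  84  83  83  80  32 179 214 217]
 [222 223 177  33  83  85  84  84  83  83  81  79  31 181 219 219]
 [222 221 173  33  84  85  83  84  82  81  82  79  34 185 218 201]
 [220 218 178  34  83  83  82  81  81  80  79  78  34 188 186 164]
 [217 216 199  94  68  77  77  76  76  77  75  67  84 160 163 163]
 [216 214 214 218 186  74  54  55  53  52  74 138 161 163 165 165]
 [212 215 223 222 216 210 168  70  73 158 161 163 165 163 162 160]
 [195 223 218 215 218 221 220 207 174 164 163 161 159 157 156 156]
 [170 205 216 220 221 218 198 168 162 159 158 155 155 156 156 158]]
ctr [479.48 183.12] area 405.9871201075148 expect 678.944 [250 165] [275 192]
flat normals min width [(np.float64(22.313249089597875), 5, [np.float64(22.866389042367587), np.float64(21.506411591370863), np.float64(22.566946635055174)]), (np.float64(22.332290176901378), 6, [np.float64(22.9580776175805), np.float64(21.50415355929266), np.float64(22.53463935383097)]), (np.float64(22.387543694494195), 4, [np.float64(22.916923730799056), np.float64(21.653327546960043), np.float64(22.592379805723482)])] (np.float64(24.556361115262593), 37)
[[451.56 133.32]
 [419.37 319.65]
 [489.26 332.8 ]
 [524.09 145.62]] [471.07 232.85]
189.09193751563836 99.80004005305229
71.11328299596556 10.649989905407965
190.39104769692557 -79.46029193561594
73.5636250104167 -170.37782025307052
```

>>> step_arm(
  series=[
    {"ax": 0,"ay": 0,"az": 0,"x": 0.002,"y": -0.0015,"z": 0.025,"fingers": -1},
    {"ax": 0,"ay": 0,"az": 0,"x": 0,"y": 0,"z": 0.03,"fingers": -1},
    {"ax": 0,"ay": 0,"az": 0,"x": 0,"y": 0,"z": 0.03,"fingers": -1},
    {"ax": 0,"ay": 0,"az": 0,"x": 0,"y": 0,"z": 0.03,"fingers": -1},
    {"ax": 0,"ay": 0,"az": 0,"x": 0,"y": 0,"z": 0.03,"fingers": -1},
    {"ax": 0,"ay": 0,"az": 0,"x": 0,"y": 0,"z": 0.03,"fingers": -1},
    {"ax": 0,"ay": 0,"az": 0,"x": 0,"y": 0,"z": 0,"fingers": -1},
  ],
)

```text
t: 2.33
eef_pos: [478.5, 184.0, 126.1]
tool_rot: [-0.001, 0.842, 0.539, -0.002]
contact_force: [0.3, -0.1, -0.1]
grip_width: 85.2
```

>>> step_arm(
  newtons=60,
  series=[
    {"ax": 0,"ay": 0,"az": 0,"x": 0,"y": 0,"z": 0,"fingers": 1},
    {"ax": 0,"ay": 0,"az": 0,"x": 0,"y": 0,"z": 0,"fingers": 1},
    {"ax": 0,"ay": 0,"az": 0,"x": 0,"y": 0,"z": 0,"fingers": 1},
    {"ax": 0,"ay": 0,"az": 0,"x": 0,"y": 0,"z": 0,"fingers": 1},
    {"ax": 0,"ay": 0,"az": 0,"x": 0,"y": 0,"z": 0,"fingers": 1},
    {"ax": 0,"ay": 0,"az": 0,"x": 0,"y": 0,"z": 0,"fingers": 1},
  ],
)

```text
t: 3.08
eef_pos: [480.3, 183.3, 128.1]
tool_rot: [0.0, 0.843, 0.538, 0.001]
contact_force: [-1.1, 0.9, 6.0]
grip_width: 27.2
```

>>> step_arm(
  series=[
    {"ax": 0,"ay": 0,"az": 0,"x": 0,"y": 0,"z": -0.01,"fingers": 1},
    {"ax": 0,"ay": 0,"az": 0,"x": 0,"y": 0,"z": -0.015,"fingers": 1},
    {"ax": 0,"ay": 0,"az": 0,"x": 0,"y": 0,"z": -0.02,"fingers": 1},
    {"ax": 0,"ay": 0,"az": 0,"x": 0,"y": 0,"z": -0.025,"fingers": 1},
    {"ax": 0,"ay": 0,"az": 0,"x": 0,"y": 0,"z": -0.03,"fingers": 1},
    {"ax": 0,"ay": 0,"az": 0,"x": 0,"y": 0,"z": -0.03,"fingers": 1},
    {"ax": 0,"ay": 0,"az": 0,"x": 0,"y": 0,"z": -0.025,"fingers": 1},
    {"ax": 0,"ay": 0,"az": 0,"x": 0,"y": 0,"z": 0,"fingers": 1},
    {"ax": 0,"ay": 0,"az": 0,"x": 0,"y": 0,"z": 0,"fingers": 1},
  ],
)

```text
t: 4.2
eef_pos: [479.5, 183.1, 281.2]
tool_rot: [-0.0, 0.843, 0.538, -0.001]
contact_force: [-0.8, -0.1, -1.3]
grip_width: 27.8
```

Run:
```python
from h import *
from scipy.spatial.transform import Rotation as Ro
np.set_printoptions(precision=2,suppress=True)
s=sensors.read_state();print(s['eef_pos'],s['contact_force'],s['grip_width'])
w=cap('wrist','w3');a=cap('side','s3');b=cap('top','t3')
R=Ro.from_quat(np.roll(s['tool_rot'],-1)).as_matrix()
tip=s['eef_pos']+R@[0,0,110]
u=proj(w,[tip])[0];v=proj(a,[tip])[0];print(tip,u,v)
crop(w,int(u[0])-60,int(u[1])-60,120,120,4,'x1');crop(a,int(v[0])-45,int(v[1])-90,90,120,4,'x2')
x=np.hstack([cv2.imread('pics/x1.png'),cv2.imread('pics/x2.png')[:480]]);cv2.imwrite('pics/x.png',cv2.resize(x,None,fx=.9,fy=.9))
```

```text
[479.49 183.09 281.24] [-0.76 -0.07 -1.29] 27.77188502510932
[479.28 183.06 171.24] [260.69 189.06] [291.69 182.9 ]
```

View pics/x.png

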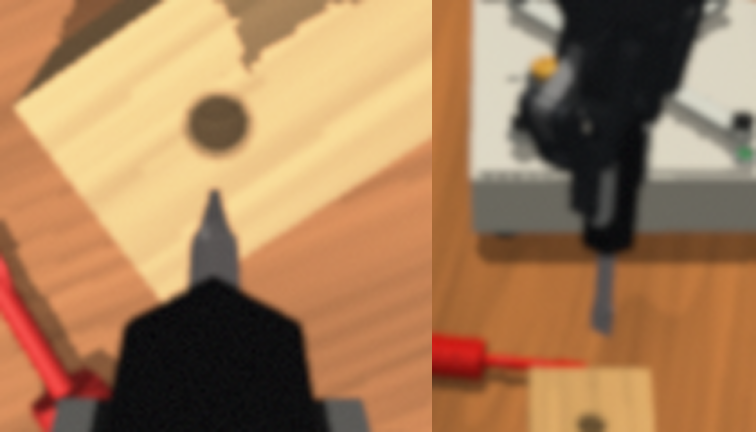

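The wrist crop shows the blade edge-on, so its width runs along tool y and the jaws hold the ±y flats. The tip is at about (259,182), where kinematics put it. The hole is empty at crop (217,123). Now to the screw.

>>> step_arm(
  series=[
    {"ax": 0,"ay": 0,"az": 0,"x": -0.03,"y": 0.024,"z": 0,"fingers": 1},
    {"ax": 0,"ay": 0,"az": 0,"x": -0.04,"y": 0.033,"z": 0,"fingers": 1},
    {"ax": 0,"ay": 0,"az": 0,"x": -0.04,"y": 0.033,"z": 0,"fingers": 1},
    {"ax": 0,"ay": 0,"az": 0,"x": -0.04,"y": 0.033,"z": 0,"fingers": 1},
    {"ax": 0,"ay": 0,"az": 0,"x": -0.04,"y": 0.033,"z": 0,"fingers": 1},
    {"ax": 0,"ay": 0,"az": 0,"x": -0.04,"y": 0.033,"z": 0,"fingers": 1},
    {"ax": 0,"ay": 0,"az": 0,"x": -0.04,"y": 0.033,"z": 0,"fingers": 1},
    {"ax": 0,"ay": 0,"az": 0,"x": -0.039,"y": 0.03,"z": 0,"fingers": 1},
  ],
)

```text
t: 5.35
eef_pos: [578.9, -204.8, 281.4]
tool_rot: [-0.001, 0.843, 0.538, -0.0]
contact_force: [0.2, 0.0, -1.5]
grip_width: 27.3
```

>>> step_arm(
  series=[
    {"ax": 0,"ay": 0,"az": 9,"x": 0,"y": 0,"z": 0.01,"fingers": 1},
    {"ax": 0,"ay": 0,"az": 9,"x": 0,"y": 0,"z": 0.015,"fingers": 1},
    {"ax": 0,"ay": 0,"az": 9,"x": 0,"y": 0,"z": 0.015,"fingers": 1},
    {"ax": 0,"ay": 0,"az": 9,"x": 0,"y": 0,"z": 0.015,"fingers": 1},
    {"ax": 0,"ay": 0,"az": 7,"x": 0,"y": 0,"z": 0.005,"fingers": 1},
    {"ax": 0,"ay": 0,"az": 0,"x": 0,"y": 0,"z": 0,"fingers": 1},
    {"ax": 0,"ay": 0,"az": 0,"x": 0,"y": 0,"z": 0,"fingers": 1},
  ],
)

```text
t: 6.22
eef_pos: [578.8, -203.1, 222.3]
tool_rot: [-0.0, 0.981, 0.193, -0.0]
contact_force: [0.8, 1.4, -2.1]
grip_width: 27.4
```

Run:
```python
from h import *
from scipy.spatial.transform import Rotation as Ro
np.set_printoptions(precision=2,suppress=True)
s=sensors.read_state();print(s['eef_pos'],s['tool_rot'],s['contact_force'],s['grip_width'])
w=cap('wrist','w4');np.save('pics/st4.npy',s,allow_pickle=True)
R=Ro.from_quat(np.roll(s['tool_rot'],-1)).as_matrix()
print('jaw yaw',np.degrees(np.arctan2(R[1,0],R[0,0])))
tip=s['eef_pos']+R@[0,0,110]
u=proj(w,[tip,[567.5,-175.8,84]]);print(tip,u)
h=cv2.cvtColor(w['frame'],cv2.COLOR_RGB2HSV).astype(int)
m=(h[...,0]>15)&(h[...,0]<32)&(h[...,1]>100)&(h[...,2]>60)
n,l,st,ce=cv2.connectedComponentsWithStats(m.astype(np.uint8))
print([(st[i],ce[i]) for i in range(1,n) if st[i,4]>30])
c=u.mean(0).astype(int);crop(w,c[0]-60,c[1]-55,120,100,6,'y1')
```

```text
[ 578.8  -203.12  222.32] [-0.    0.98  0.19 -0.  ] [ 0.76  1.42 -2.06] 27.35901957465439
jaw yaw 22.283079151625838
[ 578.8  -203.12  112.32] [[259.46 187.47]
 [259.26 143.37]]
[(array([245, 127,  28,  30, 664], dtype=int32), array([258.36, 141.56]))]
```

View pics/y1.png

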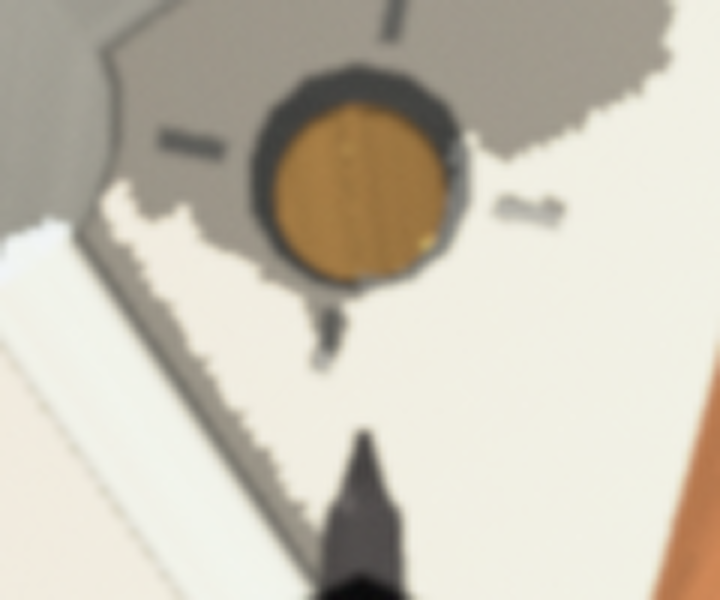

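```bash
cat > slot.py <<'E'
from h import *
from scipy.ndimage import map_coordinates
import sys
def patch(w,c,z,half=13,n=105):
    g=w['frame'].astype(float)@[.5,.4,.1]
    ax=np.linspace(-half,half,n);X,Y=np.meshgrid(c[0]+ax,c[1]-ax) # rows: +y up, cols +x
    P=np.stack([X,Y,np.full_like(X,z)],-1).reshape(-1,3)
    uv=proj(w,P);return ax,map_coordinates(g,[uv[:,1],uv[:,0]],order=1).reshape(n,n)
def prof(w,c,z,deg,L=9,H=9):
    g=w['frame'].astype(float)@[.5,.4,.1]
    d=np.array([np.cos(np.radians(deg)),np.sin(np.radians(deg))]);nn=np.array([-d[1],d[0]])
    o=np.arange(-H,H+.01,.25);t=np.arange(-L,L+.01,.5)
    P=(np.array(c[:2])+o[:,None,None]*nn+t[None,:,None]*d).reshape(-1,2)
    uv=proj(w,np.c_[P,np.full(len(P),z)]);v=map_coordinates(g,[uv[:,1],uv[:,0]],order=1).reshape(len(o),len(t))
    return o,v.mean(1)
E
python3 - <<'E'
from slot import *
np.set_printoptions(precision=2,suppress=True,linewidth=200)
w=load('w4');z=84
h=cv2.cvtColor(w['frame'],cv2.COLOR_RGB2HSV).astype(int)
m=((h[...,0]>12)&(h[...,0]<35)&(h[...,1]>90)&(h[...,2]>50)).astype(np.uint8);m[:100]=0;m[180:]=0;m[:,:220]=0;m[:,300:]=0
cs=max(cv2.findContours(m,0,1)[0],key=cv2.contourArea)
P=np.array([plane(w,p,z)[:2] for p in cs[:,0].astype(float)],np.float32);el=cv2.minEnclosingCircle(P);el2=cv2.fitEllipse(P);print(el,el2)
c=np.array(el2[0]);r=[]
for a in np.arange(60,150,2.):
    o,p=prof(w,c,z,a,7,7);q=p-np.polyval(np.polyfit(o,p,1),o)
    k=np.convolve(q,np.ones(11)/11,'same')
    i=np.argmin(k[6:-6])+6;r.append((k[i],a,o[i],q.std()))
for x in sorted(r)[:8]:print(np.array(x))
a=sorted(r)[0][1];o,p=prof(w,c,z,a,7,9);print(np.c_[o,p][::2].T)
ax,I=patch(w,c,z);I=np.clip((I-np.percentile(I,10))/np.ptp(np.percentile(I,[10,75]))*220,0,255).astype(np.uint8)
cv2.imwrite('pics/p4.png',cv2.resize(I,(500,500),interpolation=cv2.INTER_CUBIC))
E
```

```text
((566.0928344726562, -174.9918670654297), 12.644371032714844) ((566.2659301757812, -174.8302764892578), (23.50673484802246, 24.619766235351562), 6.2045817375183105)
[ -1.96 120.    -2.25   1.55]
[ -1.96 118.    -2.25   1.54]
[ -1.92 122.    -2.25   1.53]
[ -1.91 116.    -2.25   1.5 ]
[ -1.84 124.    -2.25   1.47]
[ -1.84 114.    -2.25   1.42]
[ -1.74 112.    -2.25   1.32]
[ -1.72 126.    -2.25   1.38]
[[ -9.    -8.5   -8.    -7.5   -7.    -6.5   -6.    -5.5   -5.    -4.5   -4.    -3.5   -3.    -2.5   -2.    -1.5   -1.    -0.5    0.     0.5    1.     1.5    2.     2.5    3.     3.5    4.     4.5
    5.     5.5    6.     6.5    7.     7.5    8.     8.5    9.  ]
 [128.02 129.58 130.69 130.99 130.83 130.54 130.25 130.42 131.01 131.44 131.31 130.58 129.57 128.74 129.04 130.28 132.06 133.73 134.37 134.15 133.36 132.62 132.66 133.61 135.   136.74 138.04 138.78
  138.92 138.55 137.84 137.   135.92 134.48 133.   131.26 129.28]]
```

View pics/p4.png

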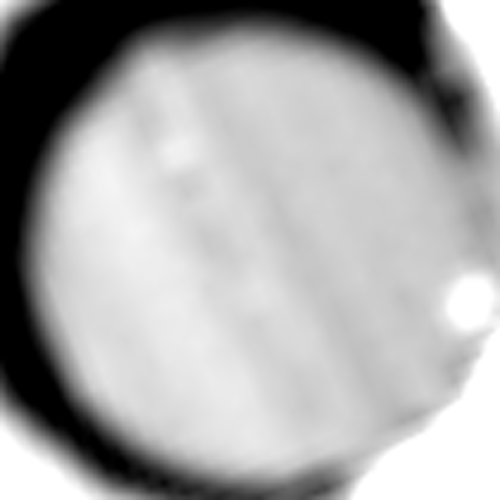

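The contrast-stretched head shows two faint slot edges running at about 120° in world yaw, with their midline close to the head's centre. That gives a lock angle of about 0.33, which is in range. Centre ≈ (566.4,-174.9). Next I go above it, turned to match.

>>> step_arm(
  series=[
    {"ax": 0,"ay": 0,"az": 0,"x": 0,"y": -0.015,"z": 0,"fingers": 1},
    {"ax": 0,"ay": 0,"az": 0,"x": -0.0008,"y": -0.0158,"z": 0,"fingers": 1},
    {"ax": 0,"ay": 0,"az": -7.2,"x": 0,"y": 0,"z": 0,"fingers": 1},
    {"ax": 0,"ay": 0,"az": 0,"x": 0,"y": 0,"z": 0.01,"fingers": 1},
    {"ax": 0,"ay": 0,"az": 0,"x": 0,"y": 0,"z": 0.007,"fingers": 1},
    {"ax": 0,"ay": 0,"az": 0,"x": 0,"y": 0,"z": 0,"fingers": 1},
    {"ax": 0,"ay": 0,"az": 0,"x": 0,"y": 0,"z": 0,"fingers": 1},
    {"ax": 0,"ay": 0,"az": 0,"x": 0,"y": 0,"z": 0,"fingers": 1},
  ],
)

```text
t: 7.28
eef_pos: [566.5, -175.0, 205.5]
tool_rot: [0.0, 0.967, 0.253, 0.0]
contact_force: [0.1, 0.4, -1.3]
grip_width: 27.4
```

```bash
cat > st.py <<'E'
from h import *
from scipy.spatial.transform import Rotation as Ro
np.set_printoptions(precision=2,suppress=True,linewidth=180)
def st():
    s=sensors.read_state();R=Ro.from_quat(np.roll(s['tool_rot'],-1)).as_matrix()
    print('t',s['t'],s['eef_pos'],'jaw',np.degrees(np.arctan2(R[1,0],R[0,0])),'F',s['contact_force'],'M',s['wrist_torque'],'g',s['grip_width'],'tilt',R[:2,2],'j6',s['joint_pos'][5]);return s,R
E
python3 - <<'E'
from st import *
s,R=st()
w=cap('wrist','w5')
u=proj(w,[s['eef_pos']+R@[0,-6,110],s['eef_pos']+R@[0,6,110],[566.4,-174.9,84]]);print(u)
crop(w,int(u[0,0])-45,int(u[0,1])-45,90,70,8,'y2')
E
```

```text
t 7.275 [ 566.49 -174.97  205.52] jaw 29.32015607390043 F [ 0.1   0.42 -1.3 ] M [-0.03 -0.03 -0.01] g 27.41427524691748 tilt [ 0. -0.] j6 -1.0107949814213548
[[259.76 180.42]
 [259.72 194.79]
 [259.57 182.94]]
```

View pics/y2.png

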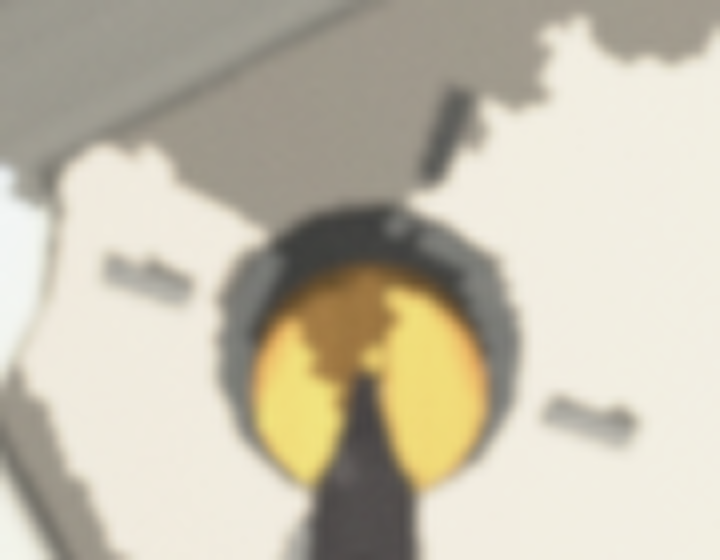

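The tip sits over the middle of the head: tip at x 367 in the crop, head spanning 250–490. Going down gently.

>>> step_arm(
  series=[
    {"ax": 0,"ay": 0,"az": 0,"x": 0,"y": 0,"z": 0.002,"fingers": 1},
    {"ax": 0,"ay": 0,"az": 0,"x": 0,"y": 0,"z": 0.002,"fingers": 1},
    {"ax": 0,"ay": 0,"az": 0,"x": 0,"y": 0,"z": 0.001,"fingers": 1},
    {"ax": 0,"ay": 0,"az": 0,"x": 0,"y": 0,"z": 0.001,"fingers": 1},
    {"ax": 0,"ay": 0,"az": 0,"x": 0,"y": 0,"z": 0,"fingers": 1},
  ],
)

```text
t: 7.95
eef_pos: [566.4, -174.9, 199.2]
tool_rot: [-0.0, 0.967, 0.253, -0.0]
contact_force: [0.7, 1.3, -1.4]
grip_width: 27.2
```

>>> step_arm(
  series=[
    {"ax": 0,"ay": 0,"az": 0,"x": 0,"y": 0,"z": 0.001,"fingers": 1},
    {"ax": 0,"ay": 0,"az": 0,"x": 0,"y": 0,"z": 0.001,"fingers": 1},
    {"ax": 0,"ay": 0,"az": 0,"x": 0,"y": 0,"z": 0,"fingers": 1},
  ],
)

```text
t: 8.32
eef_pos: [566.4, -174.8, 197.2]
tool_rot: [-0.0, 0.967, 0.253, -0.0]
contact_force: [-0.2, -0.4, -2.3]
grip_width: 27.3
```

>>> step_arm(
  series=[
    {"ax": 0,"ay": 0,"az": 0,"x": 0,"y": 0,"z": 0.001,"fingers": 1},
    {"ax": 0,"ay": 0,"az": 0,"x": 0,"y": 0,"z": 0,"fingers": 1},
  ],
)

```text
t: 8.57
eef_pos: [566.4, -174.9, 196.4]
tool_rot: [0.0, 0.967, 0.253, 0.0]
contact_force: [-0.2, 0.4, 0.0]
grip_width: 27.4
```

>>> step_arm(
  series=[
    {"ax": 0,"ay": 0,"az": 0,"x": 0,"y": 0,"z": 0.0005,"fingers": 1},
    {"ax": 0,"ay": 0,"az": 0,"x": 0,"y": 0,"z": 0,"fingers": 1},
  ],
)

```text
t: 8.82
eef_pos: [566.5, -174.8, 195.9]
tool_rot: [0.0, 0.967, 0.253, 0.0]
contact_force: [1.7, -0.5, -0.7]
grip_width: 27.4
```

>>> step_arm(
  series=[
    {"ax": 0,"ay": 0,"az": 0,"x": 0,"y": 0,"z": 0,"fingers": 1},
  ],
)

```text
t: 8.95
eef_pos: [566.5, -174.8, 195.9]
tool_rot: [0.0, 0.967, 0.253, 0.0]
contact_force: [1.8, 1.1, -0.7]
grip_width: 27.4
```

Just noise so far. I'll keep going in 1 mm steps.

>>> step_arm(
  series=[
    {"ax": 0,"ay": 0,"az": 0,"x": 0,"y": 0,"z": 0.0005,"fingers": 1},
    {"ax": 0,"ay": 0,"az": 0,"x": 0,"y": 0,"z": 0.0005,"fingers": 1},
    {"ax": 0,"ay": 0,"az": 0,"x": 0,"y": 0,"z": 0,"fingers": 1},
  ],
)

```text
t: 9.32
eef_pos: [566.5, -174.8, 194.8]
tool_rot: [-0.0, 0.967, 0.253, 0.0]
contact_force: [1.6, 1.0, -0.9]
grip_width: 27.3
```

>>> step_arm(
  series=[
    {"ax": 0,"ay": 0,"az": 0,"x": 0,"y": 0,"z": 0.0005,"fingers": 1},
    {"ax": 0,"ay": 0,"az": 0,"x": 0,"y": 0,"z": 0,"fingers": 1},
  ],
)

```text
t: 9.57
eef_pos: [566.5, -174.9, 194.4]
tool_rot: [0.0, 0.967, 0.253, 0.0]
contact_force: [1.4, 0.9, -0.4]
grip_width: 27.4
```

>>> step_arm(
  series=[
    {"ax": 0,"ay": 0,"az": 0,"x": 0,"y": 0,"z": 0.0005,"fingers": 1},
    {"ax": 0,"ay": 0,"az": 0,"x": 0,"y": 0,"z": 0.0005,"fingers": 1},
    {"ax": 0,"ay": 0,"az": 0,"x": 0,"y": 0,"z": 0,"fingers": 1},
  ],
)

```text
t: 9.95
eef_pos: [566.5, -174.9, 193.3]
tool_rot: [0.0, 0.967, 0.253, 0.0]
contact_force: [2.6, 0.2, 0.6]
grip_width: 27.5
```

>>> step_arm(
  series=[
    {"ax": 0,"ay": 0,"az": 0,"x": 0,"y": 0,"z": 0.0005,"fingers": 1},
    {"ax": 0,"ay": 0,"az": 0,"x": 0,"y": 0,"z": 0,"fingers": 1},
  ],
)

```text
t: 10.2
eef_pos: [566.5, -174.8, 192.8]
tool_rot: [0.0, 0.967, 0.253, 0.0]
contact_force: [2.6, 0.7, 1.1]
grip_width: 26.8
```

>>> step_arm(
  series=[
    {"ax": 0,"ay": 0,"az": 0,"x": 0.0003,"y": 0,"z": 0,"fingers": 1},
    {"ax": 0,"ay": 0,"az": 0,"x": 0,"y": 0,"z": 0,"fingers": 1},
  ],
)

```text
t: 10.45
eef_pos: [566.6, -174.7, 192.7]
tool_rot: [-0.0, 0.967, 0.253, -0.0]
contact_force: [1.5, 0.5, -0.5]
grip_width: 27.1
```

>>> step_arm(
  series=[
    {"ax": 0,"ay": 0,"az": 0,"x": 0,"y": 0,"z": 0.0005,"fingers": 1},
    {"ax": 0,"ay": 0,"az": 0,"x": 0,"y": 0,"z": 0,"fingers": 1},
  ],
)

```text
t: 10.7
eef_pos: [566.6, -174.7, 192.4]
tool_rot: [0.0, 0.967, 0.253, -0.0]
contact_force: [0.9, 1.1, 0.6]
grip_width: 27.4
```

Run:
```python
from st import *
s,R=st()
w=cap('wrist','w6');u=proj(w,[s['eef_pos']+R@[0,-6,110]]);print(u)
crop(w,int(u[0,0])-40,int(u[0,1])-35,80,60,9,'y3')
```

```text
t 10.7 [ 566.58 -174.74  192.37] jaw 29.344294102134324 F [0.93 1.08 0.58] M [ 0.11 -0.12 -0.01] g 27.378298561047362 tilt [-0. -0.] j6 -1.0107288619942123
[[259.78 180.38]]
```

View pics/y3.png

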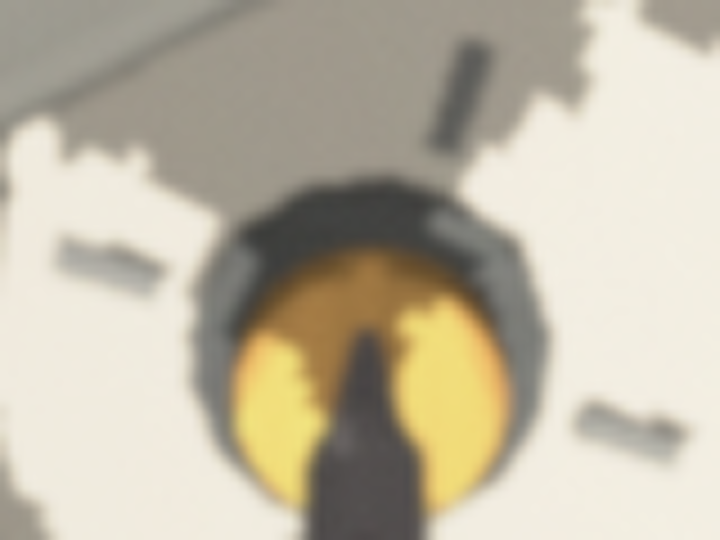

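>>> step_arm(
  series=[
    {"ax": 0,"ay": 0,"az": 0,"x": 0,"y": 0,"z": 0.0005,"fingers": 1},
    {"ax": 0,"ay": 0,"az": 0,"x": 0,"y": 0,"z": 0.0,"fingers": 1},
  ],
)

```text
t: 11.0
eef_pos: [566.6, -174.8, 192.1]
tool_rot: [0.0, 0.967, 0.253, 0.0]
contact_force: [-0.2, -0.0, 1.8]
grip_width: 27.2
```

>>> step_arm(
  series=[
    {"ax": 0,"ay": 0,"az": 0,"x": 0,"y": 0,"z": 0.0005,"fingers": 1},
    {"ax": 0,"ay": 0,"az": 0,"x": 0,"y": 0,"z": 0.0,"fingers": 1},
  ],
)

```text
t: 11.25
eef_pos: [566.7, -174.8, 191.6]
tool_rot: [0.0, 0.967, 0.253, 0.0]
contact_force: [0.0, -0.1, 5.0]
grip_width: 27.2
```

>>> step_arm(
  series=[
    {"ax": 0,"ay": 0,"az": -3,"x": 0,"y": 0,"z": -0.0003,"fingers": 1},
    {"ax": 0,"ay": 0,"az": -3,"x": 0,"y": 0,"z": -0.0002,"fingers": 1},
  ],
)

```text
t: 11.5
eef_pos: [566.9, -174.6, 192.0]
tool_rot: [0.0, 0.953, 0.304, 0.0]
contact_force: [1.3, 1.0, 2.5]
grip_width: 27.3
```

```bash
python3 -c "
from st import *
st()"
```

```text
t 11.5 [ 566.91 -174.63  191.97] jaw 35.445148474758334 F [1.33 1.   2.53] M [ 0.31 -0.36 -0.05] g 27.268929112144107 tilt [0. 0.] j6 -1.117139618685081
```

Mz reads -0.05 N m, so the blade is engaged and turning the screw. Carrying on in small steps, following it up.

>>> step_arm(
  series=[
    {"ax": 0,"ay": 0,"az": -3,"x": 0,"y": 0,"z": -0.0001,"fingers": 1},
    {"ax": 0,"ay": 0,"az": -3,"x": 0,"y": 0,"z": -0.0001,"fingers": 1},
  ],
)

```text
t: 11.75
eef_pos: [567.0, -174.6, 192.1]
tool_rot: [0.0, 0.935, 0.354, 0.001]
contact_force: [2.4, 1.6, 2.8]
grip_width: 27.4
```

>>> step_arm(
  series=[
    {"ax": 0,"ay": 0,"az": -3,"x": 0,"y": 0,"z": -0.0002,"fingers": 1},
    {"ax": 0,"ay": 0,"az": -3,"x": 0,"y": 0,"z": -0.0001,"fingers": 1},
  ],
)

```text
t: 12.0
eef_pos: [567.1, -174.6, 192.5]
tool_rot: [0.0, 0.916, 0.402, 0.001]
contact_force: [2.3, 2.1, 2.7]
grip_width: 27.6
```

```bash
python3 -c "
from st import *
st()"
```

```text
t 12.0 [ 567.1  -174.56  192.46] jaw 47.441095893410534 F [2.26 2.13 2.73] M [ 0.38 -0.53 -0.05] g 27.55527220150011 tilt [0. 0.] j6 -1.3264792949517343
```

>>> step_arm(
  series=[
    {"ax": 0,"ay": 0,"az": -3,"x": 0.0003,"y": 0,"z": -0.0001,"fingers": 1},
    {"ax": 0,"ay": 0,"az": -3,"x": 0,"y": 0,"z": -0.0001,"fingers": 1},
    {"ax": 0,"ay": 0,"az": -3,"x": 0,"y": 0,"z": -0.0002,"fingers": 1},
  ],
)

```text
t: 12.38
eef_pos: [567.3, -174.4, 192.9]
tool_rot: [0.0, 0.881, 0.473, 0.001]
contact_force: [1.3, 1.2, 2.5]
grip_width: 27.0
```

>>> step_arm(
  series=[
    {"ax": 0,"ay": 0,"az": -3,"x": 0,"y": 0,"z": -0.0001,"fingers": 1},
    {"ax": 0,"ay": 0,"az": -3,"x": 0,"y": 0,"z": -0.0001,"fingers": 1},
    {"ax": 0,"ay": 0,"az": -3,"x": 0,"y": 0,"z": -0.0002,"fingers": 1},
  ],
)

```text
t: 12.75
eef_pos: [567.5, -174.3, 193.4]
tool_rot: [0.0, 0.841, 0.541, 0.001]
contact_force: [2.2, 2.3, 3.2]
grip_width: 27.3
```

```bash
python3 -c "
from st import *
st()"
```

```text
t 12.75 [ 567.46 -174.31  193.4 ] jaw 65.44129121220084 F [2.15 2.27 3.22] M [ 0.48 -0.61 -0.11] g 27.340326955345898 tilt [0. 0.] j6 -1.6401252663371098
```

>>> step_arm(
  series=[
    {"ax": 0,"ay": 0,"az": -3,"x": 0.0003,"y": 0.0001,"z": -0.0002,"fingers": 1},
    {"ax": 0,"ay": 0,"az": -3,"x": 0,"y": 0,"z": -0.0001,"fingers": 1},
    {"ax": 0,"ay": 0,"az": -3,"x": 0,"y": 0,"z": -0.0002,"fingers": 1},
  ],
)

```text
t: 13.12
eef_pos: [567.6, -174.1, 193.9]
tool_rot: [0.0, 0.796, 0.605, 0.001]
contact_force: [2.4, 1.1, 2.8]
grip_width: 27.3
```

>>> step_arm(
  series=[
    {"ax": 0,"ay": 0,"az": -3,"x": 0,"y": 0,"z": -0.0001,"fingers": 1},
    {"ax": 0,"ay": 0,"az": -3,"x": 0,"y": 0,"z": -0.0001,"fingers": 1},
    {"ax": 0,"ay": 0,"az": -3,"x": 0,"y": 0,"z": -0.0002,"fingers": 1},
  ],
)

```text
t: 13.5
eef_pos: [567.7, -174.0, 194.3]
tool_rot: [0.001, 0.746, 0.666, 0.001]
contact_force: [2.1, 2.8, 4.2]
grip_width: 27.2
```

```bash
python3 -c "
from st import *
st()"
```

```text
t 13.5 [ 567.73 -173.99  194.33] jaw 83.44352036196905 F [2.11 2.76 4.16] M [ 0.59 -0.67 -0.05] g 27.1983887289422 tilt [0. 0.] j6 -1.9537693089577437
```

>>> step_arm(
  series=[
    {"ax": 0,"ay": 0,"az": -3,"x": 0.0002,"y": 0.0001,"z": -0.0002,"fingers": 1},
    {"ax": 0,"ay": 0,"az": -3,"x": 0,"y": 0,"z": -0.0002,"fingers": 1},
    {"ax": 0,"ay": 0,"az": -3,"x": 0,"y": 0,"z": -0.0002,"fingers": 1},
    {"ax": 0,"ay": 0,"az": -3,"x": 0,"y": 0,"z": -0.0001,"fingers": 1},
  ],
)

```text
t: 14.0
eef_pos: [567.9, -173.7, 195.0]
tool_rot: [0.001, 0.673, 0.74, 0.001]
contact_force: [2.7, 1.1, 4.2]
grip_width: 27.3
```

```bash
python3 -c "
from st import *
st()"
```

```text
t 14.0 [ 567.88 -173.75  195.01] jaw 95.44329592664312 F [2.71 1.07 4.22] M [ 0.57 -0.75 -0.07] g 27.34588037551986 tilt [0. 0.] j6 -2.162793029255729
```

>>> step_arm(
  series=[
    {"ax": 0,"ay": 0,"az": -2,"x": 0,"y": 0,"z": -0.0001,"fingers": 1},
    {"ax": 0,"ay": 0,"az": -1,"x": 0,"y": 0,"z": -0.0001,"fingers": 1},
  ],
)

```text
t: 14.25
eef_pos: [567.7, -173.7, 195.1]
tool_rot: [0.0, 0.653, 0.757, 0.001]
contact_force: [3.7, 3.4, 3.6]
grip_width: 27.8
```

```bash
python3 -c "
from st import *
st()"
```

```text
t 14.25 [ 567.67 -173.75  195.15] jaw 98.39033500766861 F [3.69 3.43 3.64] M [ 0.91 -1.06 -0.07] g 27.835238046692155 tilt [0. 0.] j6 -2.2142048117762414
```

>>> step_arm(
  series=[
    {"ax": 0,"ay": 0,"az": -1.5,"x": 0,"y": 0,"z": -0.0001,"fingers": 1},
  ],
)

```text
t: 14.38
eef_pos: [567.6, -173.8, 195.2]
tool_rot: [0.0, 0.643, 0.765, 0.001]
contact_force: [3.9, 3.4, 4.2]
grip_width: 27.4
```

```bash
python3 -c "
from st import *
st()"
```

```text
t 14.375 [ 567.64 -173.79  195.23] jaw 99.89463126720267 F [3.86 3.37 4.2 ] M [ 0.92 -1.13 -0.05] g 27.3692160294292 tilt [0. 0.] j6 -2.240506633026477
```

>>> step_arm(
  series=[
    {"ax": 0,"ay": 0,"az": 0,"x": 0.0003,"y": 0.0004,"z": -0.0001,"fingers": 1},
    {"ax": 0,"ay": 0,"az": -1,"x": 0,"y": 0,"z": 0,"fingers": 1},
  ],
)

```text
t: 14.62
eef_pos: [567.8, -173.6, 195.3]
tool_rot: [0.0, 0.637, 0.771, 0.0]
contact_force: [3.8, 3.4, 4.1]
grip_width: 27.3
```

```bash
python3 -c "
from st import *
st()"
```

```text
t 14.625 [ 567.78 -173.65  195.26] jaw 100.89053109762585 F [3.79 3.42 4.08] M [ 0.83 -1.05 -0.08] g 27.277795540796546 tilt [ 0. -0.] j6 -2.257088821499983
```

>>> step_arm(
  series=[
    {"ax": 0,"ay": 0,"az": -1.5,"x": 0,"y": 0,"z": 0,"fingers": 1},
  ],
)

```text
t: 14.75
eef_pos: [567.8, -173.6, 195.3]
tool_rot: [0.0, 0.626, 0.78, 0.0]
contact_force: [4.6, 2.8, 4.4]
grip_width: 27.5
```

```bash
python3 -c "
from st import *
st()"
```

```text
t 14.75 [ 567.76 -173.63  195.28] jaw 102.43576171057457 F [4.57 2.8  4.39] M [ 0.88 -1.09 -0.08] g 27.54328441375995 tilt [0. 0.] j6 -2.2841048450293178
```

>>> step_arm(
  series=[
    {"ax": 0,"ay": 0,"az": -2,"x": 0,"y": 0,"z": 0,"fingers": 1},
  ],
)

```text
t: 14.88
eef_pos: [567.8, -173.6, 195.3]
tool_rot: [0.0, 0.613, 0.79, 0.0]
contact_force: [3.8, 2.7, 4.1]
grip_width: 27.5
```

Run:
```python
from st import *
s,R=st();print(s['effort'])
w=cap('wrist','w7');u=proj(w,[s['eef_pos']+R@[0,-6,110]]);print(u)
crop(w,int(u[0,0])-40,int(u[0,1])-35,80,60,9,'y4')
```

```text
t 14.875 [ 567.76 -173.62  195.34] jaw 104.45153465470175 F [3.85 2.7  4.08] M [ 0.96 -1.11 -0.11] g 27.47125879742482 tilt [0. 0.] j6 -2.3193329060114865
[ -2.52 -47.14 -19.86  -1.73   0.69   0.32]
[[260.59 183.67]]
```

View pics/y4.png

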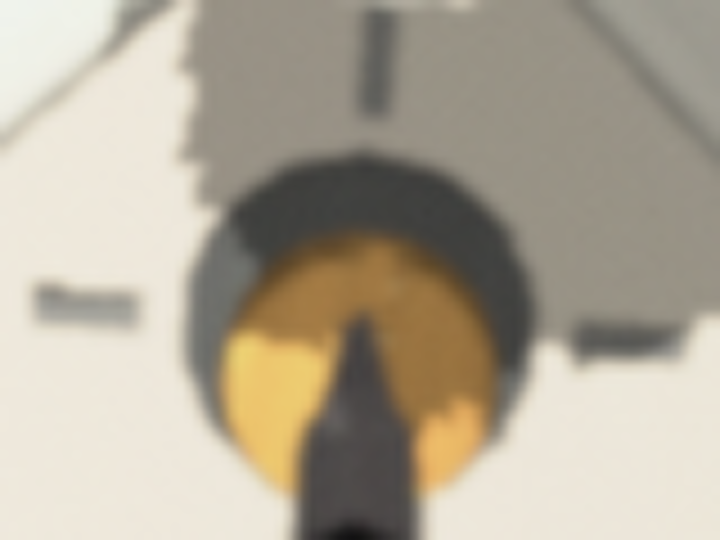

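>>> step_arm(
  series=[
    {"ax": 0,"ay": 0,"az": -1.5,"x": 0,"y": 0,"z": 0,"fingers": 1},
  ],
)

```text
t: 15.05
eef_pos: [567.8, -173.6, 195.4]
tool_rot: [0.0, 0.602, 0.798, 0.0]
contact_force: [4.0, 2.7, 5.0]
grip_width: 26.9
```

```bash
python3 -c "
from st import *
print(st()[0]['effort'])"
```

```text
t 15.05 [ 567.78 -173.6   195.35] jaw 105.9318751367573 F [4.04 2.74 5.04] M [ 0.94 -1.11 -0.05] g 26.86616723666609 tilt [0. 0.] j6 -2.345147197086666
[ -2.58 -47.01 -19.82  -1.75   0.66   0.26]
```

>>> step_arm(
  series=[
    {"ax": 0,"ay": 0,"az": -1.5,"x": 0,"y": 0,"z": -0.0001,"fingers": 1},
    {"ax": 0,"ay": 0,"az": 0,"x": 0,"y": 0,"z": 0,"fingers": 1},
  ],
)

```text
t: 15.3
eef_pos: [567.8, -173.5, 195.5]
tool_rot: [0.0, 0.592, 0.806, 0.0]
contact_force: [4.1, 3.3, 5.3]
grip_width: 27.1
```

```bash
python3 -c "
from st import *
print(st()[0]['effort'])"
```

```text
t 15.3 [ 567.77 -173.52  195.46] jaw 107.41494367222026 F [4.08 3.3  5.34] M [ 0.98 -1.11 -0.07] g 27.147164819371685 tilt [0. 0.] j6 -2.3709379139963636
[ -2.6  -47.08 -19.86  -1.76   0.67  -0.2 ]
```

>>> step_arm(
  series=[
    {"ax": 0,"ay": 0,"az": -1.5,"x": 0,"y": 0,"z": 0,"fingers": 1},
    {"ax": 0,"ay": 0,"az": 0,"x": 0,"y": 0,"z": 0,"fingers": 1},
  ],
)

```text
t: 15.55
eef_pos: [567.8, -173.5, 195.5]
tool_rot: [0.0, 0.581, 0.814, 0.0]
contact_force: [4.1, 3.6, 4.1]
grip_width: 27.2
```

```bash
python3 -c "
from st import *
print(st()[0]['effort'])"
```

```text
t 15.55 [ 567.81 -173.54  195.52] jaw 108.91587603888124 F [4.08 3.64 4.15] M [ 0.96 -1.11 -0.1 ] g 27.17565410039738 tilt [0. 0.] j6 -2.397154451375608
[ -2.66 -46.9  -19.81  -1.79   0.63  -0.19]
```

>>> step_arm(
  series=[
    {"ax": 0,"ay": 0,"az": -2,"x": 0,"y": 0,"z": -0.0001,"fingers": 1},
    {"ax": 0,"ay": 0,"az": 0,"x": 0,"y": 0,"z": 0,"fingers": 1},
  ],
)

```text
t: 15.8
eef_pos: [567.8, -173.5, 195.6]
tool_rot: [0.0, 0.567, 0.824, 0.0]
contact_force: [3.4, 3.2, 4.9]
grip_width: 27.3
```

Run:
```python
from st import *
M=[];F=[]
for i in range(8):
    s=sensors.read_state();M.append(s['wrist_torque']);F.append(s['contact_force']);w=cap('wrist')
print(s['t'],np.mean(M,0),np.std(M,0),np.mean(F,0));s,R=st()
cap('wrist','w8');cap('top','t8');cap('side','s8')
```

```text
16.15 [ 0.97 -1.06 -0.11] [0.03 0.01 0.03] [4.16 3.49 5.12]
t 16.2 [ 567.74 -173.55  195.59] jaw 110.89278961929026 F [3.62 3.36 5.2 ] M [ 0.97 -1.06 -0.06] g 27.46964677975233 tilt [0. 0.] j6 -2.431720773253906
```

Run:
```python
from slot import *
from scipy.ndimage import gaussian_filter1d
np.set_printoptions(precision=0,suppress=True,linewidth=220)
for nm,z,exp in(('w4',86,120),('w5',86,120),('w7',90,192),('w8',90,196)):
    w=load(nm);g=w['frame'].astype(float)@[.5,.4,.1]
    c=np.array([566.4,-174.9])
    th=np.arange(exp-44,exp+45,4.)
    print(nm,th)
    for r in(8,9.5,11):
        P=np.c_[c+r*np.c_[np.cos(np.radians(th)),np.sin(np.radians(th))],np.full(len(th),z)]
        uv=proj(w,P);print(r,map_coordinates(g,[uv[:,1],uv[:,0]],order=1))
w=load('w8');c0=proj(w,[[566.4,-174.9,90]])[0].astype(int)
f=w['frame'][c0[1]-25:c0[1]+25,c0[0]-30:c0[0]+30,::-1]
l=cv2.createCLAHE(4,(3,3)).apply(cv2.cvtColor(f,cv2.COLOR_BGR2GRAY))
x=np.vstack([cv2.resize(f,None,fx=6,fy=6,interpolation=2),cv2.cvtColor(cv2.resize(l,None,fx=6,fy=6,interpolation=2),8)])
w=load('t8');c0=proj(w,[[566.4,-174.9,90]])[0].astype(int);w2=load('s8');c2=proj(w2,[[566.4,-174.9,90]])[0].astype(int)
y=np.vstack([cv2.resize(q['frame'][k[1]-25:k[1]+25,k[0]-30:k[0]+30,::-1],None,fx=6,fy=6,interpolation=2) for q,k in((w,c0),(w2,c2))])
cv2.imwrite('pics/y5.png',np.hstack([x,y]))
```

```text
w4 [ 76.  80.  84.  88.  92.  96. 100. 104. 108. 112. 116. 120. 124. 128. 132. 136. 140. 144. 148. 152. 156. 160. 164.]
8 [131. 132. 133. 133. 132. 132. 131. 130. 131. 133. 135. 136. 135. 134. 133. 134. 135. 137. 138. 140. 140. 140. 139.]
9.5 [131. 132. 132. 133. 133. 133. 132. 130. 131. 133. 136. 135. 131. 130. 131. 135. 137. 139. 140. 140. 139. 138. 137.]
11 [120. 120. 121. 123. 125. 123. 121. 120. 121. 126. 131. 132. 128. 123. 125. 125. 126. 128. 127. 126. 123. 122. 122.]
w5 [ 76.  80.  84.  88.  92.  96. 100. 104. 108. 112. 116. 120. 124. 128. 132. 136. 140. 144. 148. 152. 156. 160. 164.]
8 [221. 222. 222. 220. 214. 197. 175. 153. 139. 132. 132. 133. 133. 131. 131. 132. 133. 135. 136. 137. 137. 139. 147.]
9.5 [219. 221. 221. 221. 220. 214. 203. 188. 165. 143. 136. 134. 134. 132. 132. 133. 134. 136. 138. 137. 139. 146. 168.]
11 [191. 191. 194. 197. 199. 194. 190. 184. 168. 144. 134. 132. 129. 124. 121. 120. 123. 127. 126. 124. 124. 132. 156.]
w7 [148. 152. 156. 160. 164. 168. 172. 176. 180. 184. 188. 192. 196. 200. 204. 208. 212. 216. 220. 224. 228. 232. 236.]
8 [130. 130. 130. 130. 129. 127. 126. 127. 130. 130. 130. 130. 130. 131. 132. 134. 136. 137. 138. 138. 138. 138. 137.]
9.5 [129. 129. 130. 131. 130. 128. 131. 134. 136. 136. 135. 134. 133. 133. 134. 136. 137. 137. 137. 137. 136. 134. 134.]
11 [119. 120. 121. 123. 123. 120. 120. 120. 126. 132. 133. 129. 125. 125. 127. 130. 131. 130. 126. 125. 122. 121. 121.]
w8 [152. 156. 160. 164. 168. 172. 176. 180. 184. 188. 192. 196. 200. 204. 208. 212. 216. 220. 224. 228. 232. 236. 240.]
8 [130. 130. 131. 131. 129. 127. 126. 128. 131. 133. 132. 131. 131. 131. 132. 134. 136. 138. 139. 139. 138. 139. 139.]
9.5 [129. 129. 130. 131. 131. 129. 125. 121. 124. 131. 135. 135. 135. 134. 134. 137. 139. 139. 138. 138. 136. 135. 134.]
11 [118. 119. 120. 123. 121. 120. 117. 115. 118. 127. 133. 132. 128. 126. 126. 128. 131. 130. 126. 124. 122. 121. 120.]
```

The slot band on the head is at about 187° in w7 and 193° in w8, so the screw was still turning with a steady lag of 7–8° behind the jaws. I'll continue in small steps with averaged torque.

>>> step_arm(
  series=[
    {"ax": 0,"ay": 0,"az": -2,"x": 0,"y": 0,"z": -0.0001,"fingers": 1},
  ],
)

```text
t: 16.48
eef_pos: [567.8, -173.5, 195.6]
tool_rot: [0.0, 0.552, 0.834, 0.0]
contact_force: [3.8, 3.4, 4.7]
grip_width: 27.0
```

```bash
cat > av.py <<'E'
from slot import *
from st import *
M=[];F=[]
for i in range(6):
    s=sensors.read_state();M.append(s['wrist_torque']);F.append(s['contact_force']);w=cap('wrist')
print('M',np.mean(M,0),'F',np.mean(F,0));s,R=st()
g=w['frame'].astype(float)@[.5,.4,.1]
th=np.arange(160,221,3.)
print(th.astype(int))
for r in(9.5,11):
    P=np.c_[np.array([566.4,-174.9])+r*np.c_[np.cos(np.radians(th)),np.sin(np.radians(th))],np.full(len(th),90)]
    uv=proj(w,P);print(r,map_coordinates(g,[uv[:,1],uv[:,0]],order=1).astype(int))
E
python3 av.py
```

```text
M [ 1.02 -1.09 -0.12] F [4.04 3.6  4.61]
t 16.775 [ 567.75 -173.51  195.61] jaw 112.89231417084468 F [4.19 3.3  5.19] M [ 1.   -1.03 -0.14] g 27.24365799603819 tilt [0. 0.] j6 -2.466570901197321
[160 163 166 169 172 175 178 181 184 187 190 193 196 199 202 205 208 211 214 217 220]
9.5 [130 130 131 130 129 127 125 123 125 128 132 134 135 134 133 133 135 136 138 138 139]
11 [121 121 123 121 120 119 117 118 123 130 134 134 131 127 124 123 125 127 129 131 130]
```

>>> step_arm(
  series=[
    {"ax": 0,"ay": 0,"az": -2,"x": 0,"y": 0,"z": 0,"fingers": 1},
  ],
)

```text
t: 16.9
eef_pos: [567.8, -173.5, 195.6]
tool_rot: [0.0, 0.538, 0.843, 0.0]
contact_force: [4.3, 4.1, 5.7]
grip_width: 27.4
```

```bash
python3 av.py
```

```text
M [ 1.02 -1.1  -0.15] F [4.26 3.92 5.11]
t 17.2 [ 567.76 -173.5   195.61] jaw 114.88932093887856 F [4.1  4.02 4.97] M [ 0.98 -1.15 -0.2 ] g 27.25514275508034 tilt [0. 0.] j6 -2.50146054062251
[160 163 166 169 172 175 178 181 184 187 190 193 196 199 202 205 208 211 214 217 220]
9.5 [131 131 131 130 129 127 125 126 128 131 134 135 135 134 133 133 135 136 138 139 139]
11 [120 122 121 122 119 117 115 114 117 124 130 132 131 128 124 123 125 127 129 130 129]
```

Torque has now climbed to 0.15 N m, three times the running torque. The slot band stays put at about 192° and the head no longer rises, so the screw is on its stop. I take the wind-up out, without turning back past the slot's play, and then withdraw.

>>> step_arm(
  series=[
    {"ax": 0,"ay": 0,"az": 5,"x": 0,"y": 0,"z": 0,"fingers": 1},
    {"ax": 0,"ay": 0,"az": 5,"x": 0,"y": 0,"z": 0,"fingers": 1},
  ],
)

```text
t: 17.45
eef_pos: [567.6, -173.6, 195.6]
tool_rot: [0.0, 0.611, 0.792, 0.0]
contact_force: [3.0, 3.9, 6.1]
grip_width: 27.2
```

```bash
python3 av.py
```

```text
M [ 0.8  -0.77  0.  ] F [2.86 3.26 5.72]
t 17.75 [ 567.49 -173.66  195.57] jaw 104.98992621335768 F [2.59 1.96 5.54] M [ 0.85 -0.83 -0.03] g 27.238962389252553 tilt [0. 0.] j6 -2.328699916308657
[160 163 166 169 172 175 178 181 184 187 190 193 196 199 202 205 208 211 214 217 220]
9.5 [129 130 130 130 129 129 129 131 133 133 134 134 133 132 132 132 133 134 136 137 137]
11 [120 121 121 121 119 118 117 117 121 127 132 133 130 126 123 121 123 125 127 129 129]
```

>>> step_arm(
  series=[
    {"ax": 0,"ay": 0,"az": 0,"x": 0,"y": 0,"z": -0.001,"fingers": 1},
    {"ax": 0,"ay": 0,"az": 0,"x": 0,"y": 0,"z": -0.002,"fingers": 1},
    {"ax": 0,"ay": 0,"az": 0,"x": 0,"y": 0,"z": -0.003,"fingers": 1},
    {"ax": 0,"ay": 0,"az": 0,"x": 0,"y": 0,"z": -0.01,"fingers": 1},
    {"ax": 0,"ay": 0,"az": 0,"x": 0,"y": 0,"z": -0.02,"fingers": 1},
    {"ax": 0,"ay": 0,"az": 0,"x": 0,"y": 0,"z": -0.025,"fingers": 1},
    {"ax": 0,"ay": 0,"az": 0,"x": 0,"y": 0,"z": -0.025,"fingers": 1},
    {"ax": 0,"ay": 0,"az": 0,"x": 0,"y": 0,"z": 0,"fingers": 1},
  ],
)

```text
t: 18.75
eef_pos: [567.9, -174.1, 283.5]
tool_rot: [0.002, 0.61, 0.793, 0.0]
contact_force: [0.0, 0.4, -1.9]
grip_width: 27.1
```

Run:
```python
from slot import *
from st import *
s,R=st();w=cap('wrist','w9');g=w['frame'].astype(float)@[.5,.4,.1]
tip=s['eef_pos']+R@[0,-6,110]
print('screw px',proj(w,[[566.4,-174.9,90]]),'tip px',proj(w,[tip]))
h=cv2.cvtColor(w['frame'],cv2.COLOR_RGB2HSV).astype(int)
m=((h[...,0]>12)&(h[...,0]<35)&(h[...,1]>90)&(h[...,2]>50)).astype(np.uint8)
u=proj(w,[[566.4,-174.9,90]])[0].astype(int);k=np.zeros_like(m);k[u[1]-25:u[1]+25,u[0]-25:u[0]+25]=1;m*=k
cs=max(cv2.findContours(m,0,1)[0],key=cv2.contourArea)
P=np.array([plane(w,p,90)[:2] for p in cs[:,0].astype(float)],np.float32);el=cv2.fitEllipse(P);print(el)
c=np.array(el[0]);r=[]
for a in np.arange(160,222,2.):
    o,p=prof(w,c,90,a,10,4);r.append(p-np.polyval(np.polyfit(o,p,1),o))
r=np.array(r);sd=r.std(1);print(dict(zip(range(160,222,2),sd.round(2))))
i=np.argmax(sd);print(r[i].round(1)[::2])
# tip: darkest column near predicted tip vs. kinematics
ut=proj(w,[tip])[0];x0=int(ut[0])
for v in range(int(ut[1])-4,int(ut[1])+14,3): print(v,g[v,x0-9:x0+10].astype(int))
```

```text
t 18.75 [ 567.89 -174.12  283.46] jaw 104.8446845119252 F [ 0.03  0.38 -1.89] M [-0.02 -0.01  0.03] g 27.059824486837826 tilt [ 0. -0.] j6 -2.3263504618819066
screw px [[260.2  161.96]] tip px [[260.59 183.69]]
((565.4771118164062, -174.9606170654297), (23.591968536376953, 24.304166793823242), 80.30686950683594)
{160: np.float64(2.06), 162: np.float64(1.96), 164: np.float64(1.9), 166: np.float64(1.92), 168: np.float64(2.06), 170: np.float64(2.3), 172: np.float64(2.62), 174: np.float64(3.0), 176: np.float64(3.42), 178: np.float64(3.84), 180: np.float64(4.28), 182: np.float64(4.72), 184: np.float64(5.13), 186: np.float64(5.5), 188: np.float64(5.79), 190: np.float64(5.96), 192: np.float64(6.01), 194: np.float64(5.93), 196: np.float64(5.73), 198: np.float64(5.41), 200: np.float64(5.02), 202: np.float64(4.56), 204: np.float64(4.06), 206: np.float64(3.56), 208: np.float64(3.06), 210: np.float64(2.57), 212: np.float64(2.11), 214: np.float64(1.67), 216: np.float64(1.27), 218: np.float64(0.92), 220: np.float64(0.66)}
[  3.7   4.1   4.1   3.5   2.8   1.5  -0.8  -4.2  -8.  -10.8 -10.3  -6.7  -1.8   3.    6.2   8.    9. ]
179 [237 237 237 237 237 233 217 182 173 208 231 236 236 237 237 237 236 236 237]
182 [236 236 237 237 237 231 200 135  96 129 197 231 236 236 237 237 236 237 237]
185 [237 237 236 237 235 222 170 101  71  89 146 208 233 237 237 237 237 237 237]
188 [237 237 237 235 222 171 101  70  68  69  92 154 214 233 237 237 237 236 237]
191 [237 237 235 223 177 116  86  77  73  73  75 101 164 219 234 237 237 237 237]
194 [235 226 189 131  98  97  93  84  77  77  76  77  87 125 179 221 234 237 237]
```

The slot now fits cleanly at 191.7° against a free direction of 190.9°, so lock ≈ 90° and it is at the stop. Taking the driver back to its hole.

>>> step_arm(
  series=[
    {"ax": 0,"ay": 0,"az": 8,"x": 0,"y": 0,"z": 0,"fingers": 1},
    {"ax": 0,"ay": 0,"az": 8,"x": 0,"y": 0,"z": 0,"fingers": 1},
    {"ax": 0,"ay": 0,"az": 8,"x": 0,"y": 0,"z": 0,"fingers": 1},
    {"ax": 0,"ay": 0,"az": 8,"x": 0,"y": 0,"z": 0,"fingers": 1},
    {"ax": 0,"ay": 0,"az": 7.7,"x": 0,"y": 0,"z": 0,"fingers": 1},
  ],
)

```text
t: 19.42
eef_pos: [567.1, -173.6, 279.9]
tool_rot: [-0.001, 0.844, 0.536, -0.001]
contact_force: [-0.5, 0.6, -1.5]
grip_width: 27.5
```

>>> step_arm(
  series=[
    {"ax": 0,"ay": 0,"az": 0,"x": 0.036,"y": -0.029,"z": 0,"fingers": 1},
    {"ax": 0,"ay": 0,"az": 0,"x": 0.036,"y": -0.029,"z": 0,"fingers": 1},
    {"ax": 0,"ay": 0,"az": 0,"x": 0.036,"y": -0.029,"z": 0,"fingers": 1},
    {"ax": 0,"ay": 0,"az": 0,"x": 0.036,"y": -0.029,"z": 0,"fingers": 1},
    {"ax": 0,"ay": 0,"az": 0,"x": 0.036,"y": -0.029,"z": 0,"fingers": 1},
    {"ax": 0,"ay": 0,"az": 0,"x": 0.036,"y": -0.029,"z": 0,"fingers": 1},
    {"ax": 0,"ay": 0,"az": 0,"x": 0.036,"y": -0.029,"z": 0,"fingers": 1},
    {"ax": 0,"ay": 0,"az": 0,"x": 0.035,"y": -0.027,"z": 0,"fingers": 1},
    {"ax": 0,"ay": 0,"az": 0,"x": 0,"y": 0,"z": 0,"fingers": 1},
    {"ax": 0,"ay": 0,"az": 0,"x": 0,"y": 0,"z": 0,"fingers": 1},
  ],
)

```text
t: 20.68
eef_pos: [479.3, 183.0, 280.6]
tool_rot: [-0.0, 0.843, 0.538, -0.001]
contact_force: [-0.2, 0.5, -0.6]
grip_width: 27.7
```

Run:
```python
from st import *
s,R=st();w=cap('wrist','w10')
h=cv2.cvtColor(w['frame'],cv2.COLOR_RGB2HSV).astype(int)
u=proj(w,[[479.6,183.4,90]])[0];print('hole exp px',u)
g=w['frame'].astype(int).sum(2)//3
x,y=int(u[0])-22,int(u[1])-22
m=(g[y:y+34,x:x+44]<120).astype(np.uint8)
n,l,stt,ce=cv2.connectedComponentsWithStats(m)
for i in range(1,n):
    if stt[i,4]>20: print(stt[i],ce[i]+[x,y],plane(w,ce[i]+[x,y],90))
```

```text
t 20.675 [479.32 182.97 280.57] jaw 65.15323591547538 F [-0.19  0.46 -0.59] M [ 0.02 -0.01 -0.02] g 27.653140367773034 tilt [-0. -0.] j6 -1.0033050290114973
hole exp px [260.81 163.52]
[ 15  15  16  15 195] [260.48 163.04] [478.99 183.3   90.  ]
```

The hole is at (479.0,183.3), and the TCP is within 0.5 mm of that. Lowering.

>>> step_arm(
  series=[
    {"ax": 0,"ay": 0,"az": 0,"x": 0,"y": 0,"z": 0.025,"fingers": 1},
    {"ax": 0,"ay": 0,"az": 0,"x": 0,"y": 0,"z": 0.03,"fingers": 1},
    {"ax": 0,"ay": 0,"az": 0,"x": 0,"y": 0,"z": 0.015,"fingers": 1},
    {"ax": 0,"ay": 0,"az": 0,"x": 0,"y": 0,"z": 0.01,"fingers": 1},
    {"ax": 0,"ay": 0,"az": 0,"x": 0,"y": 0,"z": 0.01,"fingers": 1},
    {"ax": 0,"ay": 0,"az": 0,"x": 0,"y": 0,"z": 0.015,"fingers": 1},
    {"ax": 0,"ay": 0,"az": 0,"x": 0,"y": 0,"z": 0.015,"fingers": 1},
    {"ax": 0,"ay": 0,"az": 0,"x": 0,"y": 0,"z": 0.015,"fingers": 1},
    {"ax": 0,"ay": 0,"az": 0,"x": 0,"y": 0,"z": 0.01,"fingers": 1},
    {"ax": 0,"ay": 0,"az": 0,"x": 0,"y": 0,"z": 0.005,"fingers": 1},
    {"ax": 0,"ay": 0,"az": 0,"x": 0,"y": 0,"z": 0,"fingers": 1},
  ],
)

```text
t: 22.1
eef_pos: [479.6, 183.4, 131.5]
tool_rot: [0.0, 0.843, 0.538, 0.0]
contact_force: [-0.0, 1.3, -0.8]
grip_width: 27.3
```

>>> step_arm(
  series=[
    {"ax": 0,"ay": 0,"az": 0,"x": 0,"y": 0,"z": 0.001,"fingers": 1},
    {"ax": 0,"ay": 0,"az": 0,"x": 0,"y": 0,"z": 0.0007,"fingers": 1},
    {"ax": 0,"ay": 0,"az": 0,"x": 0,"y": 0,"z": 0,"fingers": 1},
  ],
)

```text
t: 22.48
eef_pos: [479.5, 183.4, 129.9]
tool_rot: [0.0, 0.843, 0.538, 0.0]
contact_force: [0.1, -0.3, -1.7]
grip_width: 27.4
```

>>> step_arm(
  series=[
    {"ax": 0,"ay": 0,"az": 0,"x": 0,"y": 0,"z": 0.0007,"fingers": 1},
    {"ax": 0,"ay": 0,"az": 0,"x": 0,"y": 0,"z": 0.0007,"fingers": 1},
    {"ax": 0,"ay": 0,"az": 0,"x": 0,"y": 0,"z": 0,"fingers": 1},
  ],
)

```text
t: 22.85
eef_pos: [479.5, 183.4, 128.3]
tool_rot: [-0.0, 0.843, 0.538, -0.0]
contact_force: [0.3, 0.6, -2.1]
grip_width: 27.6
```

>>> step_arm(
  series=[
    {"ax": 0,"ay": 0,"az": 0,"x": 0,"y": 0,"z": 0.0005,"fingers": 1},
    {"ax": 0,"ay": 0,"az": 0,"x": 0,"y": 0,"z": 0,"fingers": 1},
  ],
)

```text
t: 23.1
eef_pos: [479.5, 183.4, 128.1]
tool_rot: [0.0, 0.843, 0.538, 0.0]
contact_force: [-0.5, -0.2, 2.2]
grip_width: 27.2
```

Contact at z = 128.1, the same height as at the grasp. Releasing in steps and withdrawing.

>>> step_arm(
  newtons=20,
  series=[
    {"ax": 0,"ay": 0,"az": 0,"x": 0,"y": 0,"z": 0,"fingers": 1},
    {"ax": 0,"ay": 0,"az": 0,"x": 0,"y": 0,"z": 0,"fingers": 0.2},
    {"ax": 0,"ay": 0,"az": 0,"x": 0,"y": 0,"z": 0,"fingers": -0.3},
    {"ax": 0,"ay": 0,"az": 0,"x": 0,"y": 0,"z": 0,"fingers": -1},
    {"ax": 0,"ay": 0,"az": 0,"x": 0,"y": 0,"z": 0,"fingers": -1},
    {"ax": 0,"ay": 0,"az": 0,"x": 0,"y": 0,"z": 0,"fingers": -1},
    {"ax": 0,"ay": 0,"az": 0,"x": 0,"y": 0,"z": 0,"fingers": -1},
  ],
)

```text
t: 23.98
eef_pos: [479.5, 183.4, 127.8]
tool_rot: [0.0, 0.843, 0.538, -0.0]
contact_force: [0.2, 0.6, -0.6]
grip_width: 85.5
```

>>> step_arm(
  series=[
    {"ax": 0,"ay": 0,"az": 0,"x": 0,"y": 0,"z": -0.015,"fingers": -1},
    {"ax": 0,"ay": 0,"az": 0,"x": 0,"y": 0,"z": -0.03,"fingers": -1},
    {"ax": 0,"ay": 0,"az": 0,"x": 0,"y": 0,"z": -0.03,"fingers": -1},
    {"ax": 0,"ay": 0,"az": 0,"x": 0,"y": 0,"z": -0.03,"fingers": -1},
    {"ax": 0,"ay": 0,"az": 0,"x": 0,"y": 0,"z": -0.03,"fingers": -1},
    {"ax": 0,"ay": 0,"az": 0,"x": 0,"y": 0,"z": -0.03,"fingers": -1},
    {"ax": 0,"ay": 0,"az": 0,"x": -0.03,"y": -0.05,"z": 0,"fingers": -1},
    {"ax": 0,"ay": 0,"az": 0,"x": -0.03,"y": -0.05,"z": 0,"fingers": -1},
    {"ax": 0,"ay": 0,"az": 0,"x": 0,"y": -0.05,"z": 0,"fingers": -1},
    {"ax": 0,"ay": 0,"az": 0,"x": 0,"y": 0,"z": 0,"fingers": -1},
  ],
)

```text
t: 25.22
eef_pos: [315.8, 192.6, 293.4]
tool_rot: [0.0, 0.842, 0.539, 0.001]
contact_force: [0.9, 0.5, 0.7]
grip_width: 85.3
```

Run:
```python
from st import *
st();a=cap('side','s11');b=cap('top','t11')
x=[cv2.resize(c['frame'][:,:,::-1],(400,300)) for c in(a,b)]
u=proj(a,[[480,181,110]])[0].astype(int);v=proj(b,[[480,181,90]])[0].astype(int)
y=[cv2.resize(c['frame'][k[1]-45:k[1]+45,k[0]-60:k[0]+60,::-1],(400,300),interpolation=2) for c,k in((a,u),(b,v))]
cv2.imwrite('pics/fin.png',np.vstack([np.hstack(x),np.hstack(y)]))
for c,o,uv in((a,load('s0'),0),(b,load('t0'),0)):
    for q in(o,c):
        h=cv2.cvtColor(q['frame'],cv2.COLOR_RGB2HSV);n,l,s,ce=cv2.connectedComponentsWithStats((h[...,2]<45).astype(np.uint8))
        print([(s[i,4],ce[i].round(1)) for i in range(1,n) if 40<s[i,4]<400 and 190<ce[i][0]<300 and 180<ce[i][1]<250])
```

```text
t 25.225 [315.8  192.57 293.38] jaw 65.27878819588136 F [0.93 0.54 0.71] M [ 0.02 -0.06  0.01] g 85.2594299503771 tilt [0. 0.] j6 -0.9152000067534729
[(np.int32(306), array([290.8, 197.6])), (np.int32(146), array([292. , 240.4]))]
[(np.int32(302), array([291.4, 197.2])), (np.int32(142), array([292. , 240.3]))]
[(np.int32(65), array([235.9, 224.3])), (np.int32(61), array([196.2, 230.9]))]
[(np.int32(65), array([236.1, 224.9])), (np.int32(60), array([196.2, 230.9]))]
```

View pics/fin.png

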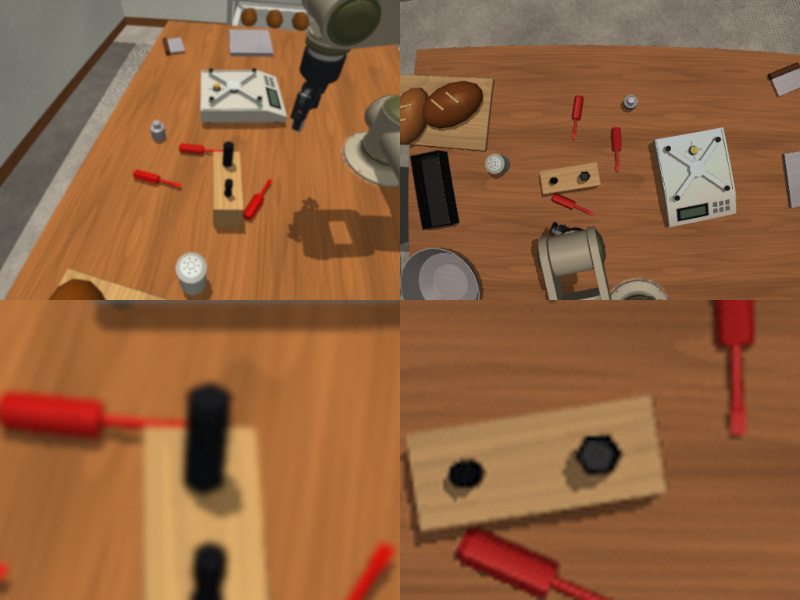

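The driver is back upright in its hole. In both views it sits within 1 px of where it started, the slim driver within 0.1 px. Handing in.

```bash
python3 -c "
from station import ticket
print(ticket.close_job())"
```

```text
the job is handed in; nothing more can be done
None
```

The lock screw is turned anticlockwise to its stop and the flat-bladed driver is back upright in its own hole. I handed the job in at about 25 s of the 72 s allowed.

**Turning the screw:** I turned it in one engagement, following the head up about 4 mm. By the wrist reading, the push on the screw averaged 4–7 N. The highest single reading was about 7.5 N net of the driver's weight, below the 12 N limit.

**At the stop:**
- The torque rose to about 0.15 N m from the 0.05–0.07 N m running level.
- The head stopped rising.
- The slot then fitted at 191.7°, against 190.9° expected for the free position.

**Putting the driver back:** It touched down at the same height as when I gripped it (128.1 mm). In the side and top pictures it sits within 1 px of where it started, and the slim driver within 0.1 px. The weight and dredger look untouched in the last picture; I did not measure them.

**Checks that were less clear:**
- The jaws had to turn about 5–8° further than I predicted, because the driver twisted in the grip. Single torque readings there were noisy, so I averaged them and tracked the slot in the pictures before calling it the stop.
- There was a steady sideways force of up to 5–6 N at the tip near the end of the turn.
- The three red look-alikes stood upright at the start and now lie on the bench. They were already down in my first close wrist picture, before I had touched anything.

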